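# Grade salvaged parts through a slotted sieve and set the magnifier over the catch

## Task

Put the parts lying loose on the blue mat into the steel sieve with the others, carry the sieve over the green dish and tilt it towards its slotted end until every small copper part has dropped through into the dish while the large black modules stay in the sieve. Then tip the modules over the open lip into the red bin, put the empty sieve back upright on the blue mat, and finally swing the magnifier over the middle of the green dish with its lens level. Leave the phones, multimeter, bottle and screwdriver where they are.

Things in the scene. Friction and masses are not known exactly. Their poses are not given: they have to be found in the camera images.
- mat: fixed blue bench mat, 340 x 400 x 3 mm (its x by y); origin under its centre, top 3 mm up
- sieve: loose polished steel sieve tray, 0.22 kg, 246 mm long in its x by 140 mm in its y; origin at its underside, below the bail bar. Solid 5 mm floor from x = -10 to 102 mm, then an open lip turned up 10 degrees to x = 131 mm; slotted floor from x = -10 back to the closed rear wall, 30 mm high, at x = -115 mm. Side walls 22 mm high, inside width 130 mm. The parts begin to slide on it at 11 to 17 degrees of tilt
- sieve_slots (a point): middle of the slotted part of the sieve's floor (x = -10 to -110 mm): open but for four round rods, 4.4 mm thick, along the sieve's x, leaving five slots 22 mm wide and 100 mm long; a small part over a slot falls through, a module resting over the slots can block it until the sieve is rocked
- sieve_grip (a point): middle of the orange bail bar, 97 mm above the sieve's underside; the bar is gripped here from above, the fingers closing along the sieve's x; bar underside 85 mm and top 109 mm above the sieve's underside; moves with the sieve
- small1: small copper block with a black band, 15 x 15 x 14 mm, 14 g, loose; origin at the centre of its underside (drops through the sieve's slots); starts in the sieve
- small2: small copper block with a black band, 15 x 15 x 14 mm, 14 g, loose; origin at the centre of its underside (drops through the sieve's slots); starts in the sieve
- small3: small copper block with a black band, 15 x 15 x 14 mm, 14 g, loose; origin at the centre of its underside (drops through the sieve's slots); starts in the sieve
- small4: small copper block with a black band, 15 x 15 x 14 mm, 14 g, loose; origin at the centre of its underside (drops through the sieve's slots); starts on the mat, may be absent
- small5: small copper block with a black band, 15 x 15 x 14 mm, 14 g, loose; origin at the centre of its underside (drops through the sieve's slots); starts on the mat, may be absent
- small6: small copper block with a black band, 15 x 15 x 14 mm, 14 g, loose; origin at the centre of its underside (drops through the sieve's slots); starts on the mat, may be absent
- large1: large black module with a white label and a yellow stripe, 62 x 54 x 30 mm (x, y, z), about 60 g, loose; origin at the centre of its underside (too big for the slots); starts in the sieve
- large2: large black module with a white label and a yellow stripe, 62 x 54 x 30 mm (x, y, z), about 60 g, loose; origin at the centre of its underside (too big for the slots); starts on the mat, may be absent
- dish: fixed green open catch dish, 170 x 170 mm outside, 45 mm high, walls and floor 4 mm; origin under its centre
- bin: fixed red open bin, 190 x 200 mm outside, 60 mm high, walls and floor 4 mm; origin under its centre
- magnifier: fixed magnifier stand: black base disc 110 mm across, 14 mm thick, column 18 mm across and 200 mm tall; origin under its centre. A green arm swivels on the column at 205 mm height and carries the lens head on a tilt hinge 110 mm from the column axis
- swivel (a joint): turn of the magnifier arm about the column, rad: at 0 the arm points along the stand's -x (to the robot); positive turns it clockwise seen from above, to the stand's +y. Stiff: stays where it is left, turning it takes about 0.8 N at the grip post
- tilt (a joint): tilt of the lens head, rad: 0 is level, positive lifts the outer end with the grip post; range -0.5 to 1.0. Stiff: stays where it is left, takes about 2 N at the grip post
- lens (a point): centre of the round lens, 62 mm out from the tilt hinge (172 mm from the column axis when level); white ring 106 mm across
- lens_post (a point): on the axis of the red round grip post at the head's outer end, 14 mm across, standing up 40 mm along the head's own up direction (from 4 to 44 mm above the lens plane); this point is 30 mm above the lens plane and 132 mm out from the tilt hinge
- phone: bystander: black phone lying flat, 72 x 148 x 9 mm; origin under its centre
- phone_white: bystander: white phone lying flat, 148 x 72 x 9 mm; origin under its centre
- multimeter: bystander: orange multimeter lying flat, 85 x 175 x 40 mm; origin under its centre
- flux: bystander: bottle, 40 mm across, 110 mm tall; origin under its centre
- driver: bystander: screwdriver lying, 160 mm long; origin under its middle
Mind the look-alikes: they are no part of the job. Leave any purple look-alike of the large2 alone. Of the things that look like the dish, take the one that is farthest from the robot's base at the start.

How it is judged:
On the way, in this order (a step that is already met when the one before it is completed fails the run):
1. all parts that lay on the mat are in the sieve (x of small4 in the frame of sieve between -0.115 and 0.135 m and y of small4 in the frame of sieve between -0.075 and 0.075 m and z of small4 in the frame of sieve between 0.002 and 0.09 m and x of small5 in the frame of sieve between -0.115 and 0.135 m and y of small5 in the frame of sieve between -0.075 and 0.075 m and z of small5 in the frame of sieve between 0.002 and 0.09 m and x of small6 in the frame of sieve between -0.115 and 0.135 m and y of small6 in the frame of sieve between -0.075 and 0.075 m and z of small6 in the frame of sieve between 0.002 and 0.09 m and x of large2 in the frame of sieve between -0.115 and 0.135 m and y of large2 in the frame of sieve between -0.075 and 0.075 m and z of large2 in the frame of sieve between 0.002 and 0.09 m), for 0.2 s.
2. the sieve is lifted over the green dish with all its parts in it (all of step 1 and x of small1 in the frame of sieve between -0.115 and 0.135 m and y of small1 in the frame of sieve between -0.075 and 0.075 m and z of small1 in the frame of sieve between 0.002 and 0.09 m and x of small2 in the frame of sieve between -0.115 and 0.135 m and y of small2 in the frame of sieve between -0.075 and 0.075 m and z of small2 in the frame of sieve between 0.002 and 0.09 m and x of small3 in the frame of sieve between -0.115 and 0.135 m and y of small3 in the frame of sieve between -0.075 and 0.075 m and z of small3 in the frame of sieve between 0.002 and 0.09 m and x of large1 in the frame of sieve between -0.115 and 0.135 m and y of large1 in the frame of sieve between -0.075 and 0.075 m and z of large1 in the frame of sieve between 0.002 and 0.09 m and horizontal distance between sieve_grip and dish below 0.1 m and height (world z) of sieve above 0.05 m), for 0.05 s.
3. every small part is in the green dish, every large module still in the sieve (x of small1 in the frame of dish between -0.085 and 0.085 m and y of small1 in the frame of dish between -0.085 and 0.085 m and z of small1 in the frame of dish between -0.002 and 0.05 m and x of small2 in the frame of dish between -0.085 and 0.085 m and y of small2 in the frame of dish between -0.085 and 0.085 m and z of small2 in the frame of dish between -0.002 and 0.05 m and x of small3 in the frame of dish between -0.085 and 0.085 m and y of small3 in the frame of dish between -0.085 and 0.085 m and z of small3 in the frame of dish between -0.002 and 0.05 m and x of small4 in the frame of dish between -0.085 and 0.085 m and y of small4 in the frame of dish between -0.085 and 0.085 m and z of small4 in the frame of dish between -0.002 and 0.05 m and x of small5 in the frame of dish between -0.085 and 0.085 m and y of small5 in the frame of dish between -0.085 and 0.085 m and z of small5 in the frame of dish between -0.002 and 0.05 m and x of small6 in the frame of dish between -0.085 and 0.085 m and y of small6 in the frame of dish between -0.085 and 0.085 m and z of small6 in the frame of dish between -0.002 and 0.05 m and x of large1 in the frame of sieve between -0.115 and 0.135 m and y of large1 in the frame of sieve between -0.075 and 0.075 m and z of large1 in the frame of sieve between 0.002 and 0.09 m and x of large2 in the frame of sieve between -0.115 and 0.135 m and y of large2 in the frame of sieve between -0.075 and 0.075 m and z of large2 in the frame of sieve between 0.002 and 0.09 m), for 0.2 s.
4. the sieve is held over the red bin, tipped with its lip down towards the bin (horizontal distance between sieve_grip and bin below 0.16 m and height (world z) of sieve above 0.05 m and angle between sieve's own z axis and vertical above 0.3 rad and x of bin in the frame of sieve above 0.02 m), for 0.05 s.
5. every large module is in the red bin and the sieve stands upright on the blue mat (x of large1 in the frame of bin between -0.095 and 0.095 m and y of large1 in the frame of bin between -0.1 and 0.1 m and z of large1 in the frame of bin between -0.002 and 0.065 m and x of large2 in the frame of bin between -0.095 and 0.095 m and y of large2 in the frame of bin between -0.1 and 0.1 m and z of large2 in the frame of bin between -0.002 and 0.065 m and x of sieve in the frame of mat between -0.17 and 0.17 m and y of sieve in the frame of mat between -0.2 and 0.2 m and z of sieve in the frame of mat between -0.002 and 0.012 m and angle between sieve's own z axis and vertical below 0.08 rad and linear speed of sieve below 0.03 m/s), for 0.2 s.
6. the magnifier's lens is over the middle of the green dish and level (horizontal distance between lens and dish below 0.03 m and value of joint tilt between -0.12 and 0.12 rad), for 0.2 s.
At the end, for the whole second after the job is handed in: all small parts lie in the green dish, all large modules in the red bin, the sieve stands upright (within 0.08 rad) on the blue mat with its origin over the mat, the lens centre is within 30 mm horizontally of the dish's centre and the lens is level within 0.12 rad, all at rest (all of step 5 and all of step 6 and x of small1 in the frame of dish between -0.085 and 0.085 m and y of small1 in the frame of dish between -0.085 and 0.085 m and z of small1 in the frame of dish between -0.002 and 0.05 m and x of small2 in the frame of dish between -0.085 and 0.085 m and y of small2 in the frame of dish between -0.085 and 0.085 m and z of small2 in the frame of dish between -0.002 and 0.05 m and x of small3 in the frame of dish between -0.085 and 0.085 m and y of small3 in the frame of dish between -0.085 and 0.085 m and z of small3 in the frame of dish between -0.002 and 0.05 m and x of small4 in the frame of dish between -0.085 and 0.085 m and y of small4 in the frame of dish between -0.085 and 0.085 m and z of small4 in the frame of dish between -0.002 and 0.05 m and x of small5 in the frame of dish between -0.085 and 0.085 m and y of small5 in the frame of dish between -0.085 and 0.085 m and z of small5 in the frame of dish between -0.002 and 0.05 m and x of small6 in the frame of dish between -0.085 and 0.085 m and y of small6 in the frame of dish between -0.085 and 0.085 m and z of small6 in the frame of dish between -0.002 and 0.05 m and velocity of joint each of swivel, tilt below 0.05 rad/s); the robot touches nothing.
It fails at once if the phone is shifted more than 30 mm (distance of phone from where it was at the start of the episode above 0.03 m).
It fails at once if the phone_white is shifted more than 30 mm (distance of phone_white from where it was at the start of the episode above 0.03 m).
It fails at once if the multimeter is shifted more than 30 mm (distance of multimeter from where it was at the start of the episode above 0.03 m).
It fails at once if the flux is shifted more than 30 mm (distance of flux from where it was at the start of the episode above 0.03 m).
It fails at once if the driver is shifted more than 30 mm (distance of driver from where it was at the start of the episode above 0.03 m).
Of small4, small5, small6, large2 only 2 to 3 are there at a start; the rules pass over those that are not, and their reading is None.
At some moment in a run one of small4, small5, small6, large2 may be knocked a few centimetres aside while the robot is not near it.
It also fails if it takes over 210 s, if anything falls off the work surface, if the arm or the gripper's body presses on something with over 40 N, if the wrist force passes 120 N, or if a joint passes its speed limit or range.

## Robot

A 6-joint arm with a two-finger parallel gripper is mounted at the origin on the work surface. World frame = base frame: x ahead of the robot, y to its left, z up, the work surface at z = 0. Lengths are in m, angles in rad, forces in N, time in s.
With the tool pointing down it reaches from about 0.35 to 0.975 m from the base axis. Payload 4.9 kg.
Tool frame: the origin (TCP) lies on the front face of the gripper's body, between the roots of the fingers; the fingertips stand ctrl.finger_overhang ahead of it and the grasp point (between the pads) lies 54 mm ahead of it (ctrl.finger_overhang is the distance from the TCP to the fingertips, in m); z points along the fingers, y is the line along which they close (so a half turn about z gives the same grasp; the last joint's range is limited). The gripper opens to 85 mm and grips with 20 to 120 N. Pads are 22 mm wide; open, the fingers measure 114 mm over their backs; the gripper's body (76 mm by 85 mm) begins 54 mm behind the grasp point. The pads swing forward as they close: fully open they stand 13 mm farther back than shut.
Start: joints at [0.984, 0.053, 1.613, -0, 1.476, -0.119], TCP at [0.282, 0.558, 0.304] pointing down, gripper open.
Joint ranges: [-3.01, 3.01], [-1.01, 2.22], [0.06, 2.58], [-1.02, 4.17], [0.09, 2.62], [-3.14, 3.14]. Speed limits (rad/s): [2.57, 2.57, 3.14, 3.14, 3.14, 3.14].

## Interface

Orientations are given as a rotation vector (axis times angle).
In Python, from station import ctrl, vision gives the robot as it stands. The module is installed in compiled form; this text tells all that it offers.
- The arm moves only by the tool drive_tool, never from a script. Its argument "rows" is a list of rows, each a list of 2 entries, a list of its own where there are three numbers: the shift along the tool's x, y, z in m, then the turn about the tool's z in rad. A call has 1 to 10 rows; each row shifts and turns the commanded pose from where the row before left it, along the tool's axes as they then stand; what a row does not reach is not made up. A row lasts 1/10 s, in which the tool goes at most 50 mm and 8.59 degrees, less where a joint would pass 70% of its speed; a pose out of reach is approached as far as the arm can. A call with a gripper value outside its range is refused whole. "jaw" is the closure, from 0 (fully open) to 1 (shut), set as the call begins (left out, the last holds). The fingers move at their own pace and stop on an object; "grip_force" is the grip in N (left out, the last holds). Time passes only in rows, so rows that do not move let the fingers close. It gives the time, the measured TCP pose, the force, the opening and the grip force at its end, in the units of the state.
- ctrl.get_obs(): the state, without advancing time (a new reading comes with each control period).
- vision.get_image(name): name is "scene" or "top" or "wrist"; returns a dict with "image" (420x560x3 uint8, blue, green, red), "vertical_fov" (degrees; the focal length in pixels is half the picture's height over the tangent of half this angle, whatever the lens; pixels are square), "cx", "cy" (the principal point, pixels), "R" (3x3) and "t" (3): a world point X has camera coordinates R X + t. Camera axes: x right, y down, z forward; pixel columns grow to the right and rows downward; lengths in m; the calibration is good to about 2 mm. A picture is of the moment at which its call begins. There is no depth.
- ctrl.finish_job(): hands the job in; it is judged then, once.
The state is a dict: "t": time; "q": joint angles; "dq": joint speeds; "effort": joint torques, N m; "tool_pos": TCP position; "tool_rot": TCP orientation; "contact_force": force on the tool from outside, world axes, zero at the start; "wrist_torque": the same for the moment, N m; "opening": finger opening in m; "grip_force": force on a finger pad.
Only numpy, scipy, OpenCV 4.12 (cv2) and the standard library are available. Lean on these libraries where they do the work, as an engineer would, in place of code of your own. Each camera call takes 0.05 s, during which the arm holds its last target. There are 200 camera calls.

## Working session

There is one attempt and no reset: what is moved stays moved. The work goes in short steps, Python scripts to look and compute and a tool call to move; the robot and the scene stay as the last step left them, time stands still between calls to the robot, and variables do not carry over. Pictures are saved under pics/ and viewed, at most 14 in all, crops included, and the job is handed in when it is done.

Besides the shell and the picture viewer there is one more tool, called by a JSON object that holds its "fn" and its "kwargs". drive_tool: Moves the arm, as the interface text tells. Its arguments: {"type":"object","properties":{"rows":{"type":"array","items":{"type":"array"}},"jaw":{"type":"number"},"grip_force":{"type":"number"}},"required":["rows"]}

```bash
mkdir -p pics; ls; cat > h.py <<'E'
import numpy as np, cv2
from station import ctrl, vision
def get(n,f=None):
    d=vision.get_image(n)
    if f: cv2.imwrite('pics/'+f,d['image'])
    return d
def ray(d,u,v):
    f=d['image'].shape[0]/2/np.tan(np.radians(d['vertical_fov'])/2)
    R=np.array(d['R']);t=np.array(d['t'])
    return -R.T@t, R.T@np.array([(u-d['cx'])/f,(v-d['cy'])/f,1])
def onz(d,u,v,z):
    o,r=ray(d,u,v); return o+r*(z-o[2])/r[2]
def proj(d,X):
    f=d['image'].shape[0]/2/np.tan(np.radians(d['vertical_fov'])/2)
    c=np.array(d['R'])@np.array(X)+np.array(d['t']); return d['cx']+f*c[0]/c[2], d['cy']+f*c[1]/c[2]
E
python3 - <<'E'
from h import *
print(ctrl.get_obs(), ctrl.finger_overhang)
for n in('top','scene'):
    d=get(n,n+'0.png'); print(n,d['vertical_fov'],d['cx'],d['cy'],np.round(d['R'],3).tolist(),d['t'])
    import pickle; pickle.dump(d,open(n+'0.pkl','wb'))
E
```

```text
pics
{'t': 0.0, 'q': array([ 9.84005352e-01,  5.33728193e-02,  1.61431043e+00,  1.36192280e-05,
        1.47599053e+00, -1.19003008e-01]), 'dq': array([ 0.00151083, -0.00042331,  0.0008974 ,  0.00023352, -0.00088502,
        0.0001083 ]), 'effort': array([-5.65996088e-04, -3.93687129e+01, -3.70170379e+01, -1.24251210e-04,
        7.03686746e-03, -3.35968565e-06]), 'tool_pos': array([0.28155327, 0.55745529, 0.30264315]), 'tool_rot': array([-0.72795021, -3.0553371 ,  0.00305951]), 'contact_force': array([-0.38697074,  0.35894605, -0.20115679]), 'wrist_torque': array([-0.01219368, -0.00861777, -0.0122438 ]), 'grip_force': 0.0, 'opening': 0.08542350997833414} 0.0726
top 50.457898560709424 281.1640961652623 208.21090281921414 [[0.007, -1.0, -0.013], [-0.982, -0.005, -0.187], [0.187, 0.014, -0.982]] [0.02204702 0.52629819 1.31622747]
scene 57.93559689263557 280.9533725069509 208.94643953508938 [[0.872, 0.49, 0.01], [0.387, -0.675, -0.628], [-0.301, 0.551, -0.778]] [-0.4561091  -0.07068425  1.1892006 ]
```

View pics/top0.png

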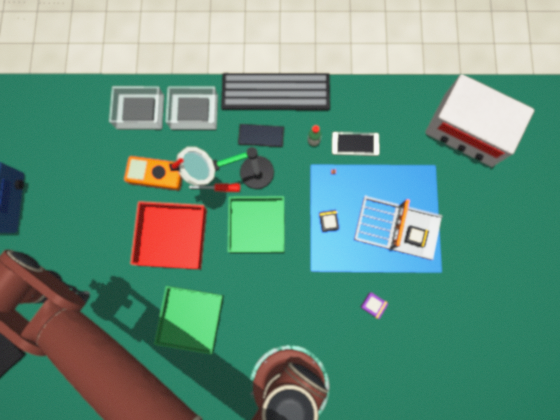

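View pics/scene0.png

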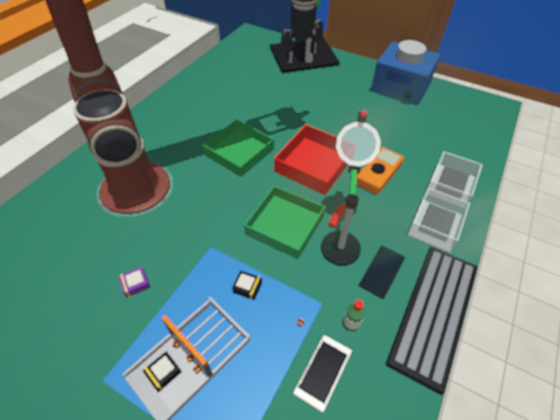

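The top view shows the mat and sieve: slotted end towards image left (+y), lip towards image right. On the mat, a loose module is at (330,220) and a small part at (333,171). The purple decoy is at (375,305). The far green dish is at (257,224), the bin at (168,236) and the magnifier column at about (253,155).

The moves only offer a turn about tool z, so I'll check in free air how the tool behaves at the reach limit.

{"fn": "drive_tool", "kwargs": {"rows": [[[0,0.05,0],0],[[0,0.05,0],0],[[0,0.05,0],0],[[0,0.05,0],0],[[0,0.05,0],0],[[0,0.05,0],0],[[0,0.05,0],0],[[0,0.05,0],0],[[0,0.05,0],0],[[0,0.05,0],0]]}}

```text
t: 1.1
tool_pos: [0.4597, 0.9089, 0.2663]
tool_rot: [0.727, 3.052, 0.042]
contact_force: [-0.8, 0.1, -4.3]
opening: 0.0855
grip_force: 0.0
```

```bash
python3 - <<'E'
from h import *
import pickle
from scipy.spatial.transform import Rotation as Ro
o=ctrl.get_obs(); print(o['t'],o['q'],o['tool_pos'],Ro.from_rotvec(o['tool_rot']).as_matrix().round(3).tolist())
d=pickle.load(open('top0.pkl','rb'))
for n,(x0,x1,y0,y1) in {'matz':(305,450,160,280)}.items():
    cv2.imwrite('pics/matz.png',cv2.resize(d['image'][y0:y1,x0:x1],None,fx=5,fy=5,interpolation=2))
E
```

```text
1.1 [ 1.02882738  1.20768947  0.07158422  0.00423214  1.83567028 -0.07284666] [0.45967388 0.90892527 0.2662538 ] [[-0.893, 0.451, 0.01], [0.451, 0.892, 0.025], [0.002, 0.027, -1.0]]
```

View pics/matz.png

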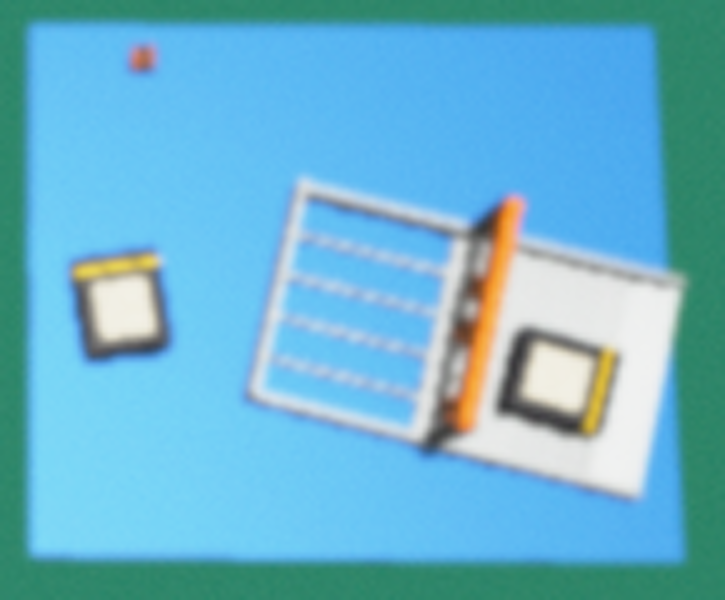

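The crop shows only two loose parts, the module at crop (120,310) and one small part at (143,58). The sieve's smalls sit under the bar. At the reach limit the tool tilted slightly, so I'll push further.

{"fn": "drive_tool", "kwargs": {"rows": [[[0,0.05,0],0],[[0,0.05,0],0],[[0,0.05,0],0],[[0,0.05,0],0],[[0,0.05,0],0],[[0,0.05,0],0],[[0,0.05,0],0],[[0,0.05,0],0],[[0,0.05,0],0],[[0,0.05,0],0]]}}

```text
t: 2.1
tool_pos: [0.4897, 0.9686, 0.2834]
tool_rot: [0.698, 2.931, 0.53]
contact_force: [-0.0, -0.0, 0.1]
opening: 0.0855
grip_force: 0.0
```

{"fn": "drive_tool", "kwargs": {"rows": [[[0,0,-0.05],0],[[0,0,-0.05],0],[[0,0,-0.05],0],[[0,0,-0.05],0],[[0,0,-0.05],0]]}}

```text
t: 2.6
tool_pos: [0.4494, 0.8892, 0.5221]
tool_rot: [0.698, 2.93, 0.532]
contact_force: [0.3, 0.9, 1.1]
opening: 0.0852
grip_force: 0.0
```

```bash
cat >> h.py <<'E'
from scipy.spatial.transform import Rotation as Ro
def st():
    o=ctrl.get_obs(); print(o['t'],o['q'].round(3),o['tool_pos'].round(4),o['contact_force'].round(1),round(o['opening'],4),o['grip_force']); print(Ro.from_rotvec(o['tool_rot']).as_matrix().round(3).tolist()); return o
E
python3 -c "
from h import *
st()"
```

```text
2.6 [ 1.022  0.957  0.073  0.029  1.753 -0.07 ] [0.4494 0.8892 0.5221] [0.3 0.9 1.1] 0.0852 0.0
[[-0.893, 0.422, 0.159], [0.451, 0.836, 0.314], [-0.0, 0.352, -0.936]]
```

Pushing past the reach limit tilts the tool, and the tilt stays (about 20° now). I'll try the inner limit for levelling.

{"fn": "drive_tool", "kwargs": {"rows": [[[0,-0.047,-0.015],0],[[0,-0.047,-0.015],0],[[0,-0.047,-0.015],0],[[0,-0.047,-0.015],0],[[0,-0.047,-0.015],0],[[0,-0.047,-0.015],0],[[0,-0.047,-0.015],0],[[0,-0.047,-0.015],0],[[0,-0.047,-0.015],0],[[0,-0.047,-0.015],0]]}}

```text
t: 3.6
tool_pos: [0.2475, 0.4882, 0.5018]
tool_rot: [0.698, 2.93, 0.532]
contact_force: [0.4, -0.4, 0.6]
opening: 0.0855
grip_force: 0.0
```

{"fn": "drive_tool", "kwargs": {"rows": [[[0,-0.047,-0.015],0],[[0,-0.047,-0.015],0],[[0,-0.047,-0.015],0],[[0,-0.047,-0.015],0],[[0,-0.047,-0.015],0]]}}

```text
t: 4.1
tool_pos: [0.1361, 0.2685, 0.4898]
tool_rot: [0.696, 2.93, 0.532]
contact_force: [0.9, -1.4, 2.1]
opening: 0.0851
grip_force: 0.0
```

```bash
python3 - <<'E'
from h import *
import pickle
st()
d=pickle.load(open('top0.pkl','rb'));s=pickle.load(open('scene0.pkl','rb'))
# fixed things: dish, bin, mat by colour in top view
hsv=cv2.cvtColor(d['image'],cv2.COLOR_BGR2HSV)
def comp(m,name,z,amin=10):
    n,l,stt,c=cv2.connectedComponentsWithStats(m.astype(np.uint8))
    for i in range(1,n):
        if stt[i,4]>=amin:
            ct=cv2.findContours((l==i).astype(np.uint8),0,2)[0][0]
            r=cv2.minAreaRect(ct); P=[onz(d,u,v,z)[:2].round(3).tolist() for u,v in cv2.boxPoints(r)]
            print(name,stt[i,4],c[i].round(1),np.mean(P,0).round(3),P)
H,S,V=cv2.split(hsv)
print('dishpx',hsv[224,257],hsv[320,190],'bin',hsv[236,168],'mat',hsv[250,330],'table',hsv[300,400],'bar',hsv[225,402],'small',hsv[171,333],'arm',hsv[159,230])
comp((H>45)&(H<75)&(V>110)&(S>100),'green',0.045,150)
comp(((H<5)|(H>174))&(S>180)&(V>120),'red',0.06,6)
comp((H>98)&(H<112)&(S>120)&(V>150),'mat',0.003,500)
comp((H>5)&(H<15)&(S>170)&(V>180),'orange',0.109,30)
E
```

```text
4.1 [ 0.771 -1.011  2.063  0.116  1.746 -0.294] [0.1361 0.2685 0.4898] [ 0.9 -1.4  2.1] 0.0851 0.0
[[-0.893, 0.421, 0.159], [0.45, 0.836, 0.314], [-0.001, 0.352, -0.936]]
dishpx [ 68 125 230] [ 68 137 221] bin [  1 189 246] mat [ 98 131 246] table [ 80 170 132] bar [ 17 188 245] small [  8 123 176] arm [ 68 181 230]
green 197 [232.  159.1] [0.683 0.182] [[0.676, 0.233], [0.709, 0.137], [0.69, 0.13], [0.656, 0.226]]
green 3204 [256.  224.4] [0.479 0.104] [[0.392, 0.188], [0.565, 0.193], [0.566, 0.017], [0.393, 0.016]]
green 2597 [193.2 313.2] [0.196 0.297] [[0.126, 0.395], [0.296, 0.373], [0.265, 0.197], [0.097, 0.223]]
red 99 [472.7 138.5] [ 0.749 -0.568] [[0.794, -0.481], [0.798, -0.483], [0.704, -0.656], [0.7, -0.653]]
red 24 [315.1 128.7] [ 0.78  -0.079] [[0.788, -0.073], [0.788, -0.086], [0.772, -0.086], [0.772, -0.073]]
red 43 [176.3 163.8] [0.664 0.351] [[0.658, 0.369], [0.68, 0.341], [0.669, 0.333], [0.647, 0.36]]
red 143 [228.  187.1] [0.59 0.19] [[0.599, 0.226], [0.599, 0.155], [0.58, 0.155], [0.58, 0.225]]
red 3829 [168.8 234.8] [0.442 0.366] [[0.354, 0.47], [0.545, 0.468], [0.528, 0.259], [0.339, 0.267]]
mat 8229 [372.5 209.7] [ 0.507 -0.271] [[0.677, -0.066], [0.679, -0.487], [0.338, -0.467], [0.335, -0.065]]
orange 33 [157.8 170.5] [0.625 0.393] [[0.645, 0.415], [0.645, 0.373], [0.605, 0.371], [0.605, 0.413]]
```

{"fn": "drive_tool", "kwargs": {"rows": [[[0,-0.04,-0.015],0],[[0,-0.04,-0.015],0],[[0,-0.04,-0.015],0],[[0,-0.04,-0.015],0]]}}

```text
t: 4.5
tool_pos: [0.1167, 0.2269, 0.5488]
tool_rot: [0.708, 2.972, 0.395]
contact_force: [-0.1, -0.1, -0.4]
opening: 0.0857
grip_force: 0.0
```

```bash
python3 -c "
from h import *
st()"
```

```text
4.5 [ 0.716 -1.011  1.948  0.107  1.957 -0.335] [0.1167 0.2269 0.5488] [-0.1 -0.1 -0.4] 0.0857 0.0
[[-0.893, 0.435, 0.118], [0.451, 0.862, 0.233], [-0.0, 0.262, -0.965]]
```

{"fn": "drive_tool", "kwargs": {"rows": [[[0,-0.04,0.005],0],[[0,-0.04,0.005],0],[[0,-0.04,0.005],0],[[0,-0.04,0.005],0],[[0,-0.04,0.005],0],[[0,-0.04,0.005],0]]}}

```text
t: 5.1
tool_pos: [0.103, 0.1906, 0.5618]
tool_rot: [0.72, 3.028, 0.183]
contact_force: [0.4, -0.1, -0.3]
opening: 0.0854
grip_force: 0.0
```

```bash
python3 -c "
from h import *
st()"
```

```text
5.1 [ 0.671 -1.01   1.913  0.063  2.13  -0.397] [0.103  0.1906 0.5618] [ 0.4 -0.1 -0.3] 0.0854 0.0
[[-0.893, 0.447, 0.051], [0.45, 0.886, 0.108], [0.004, 0.12, -0.993]]
```

{"fn": "drive_tool", "kwargs": {"rows": [[[0,-0.04,0.005],0],[[0,-0.04,0.005],0],[[0,-0.04,0.005],0],[[0,-0.04,0.005],0]]}}

```text
t: 5.5
tool_pos: [0.0933, 0.1544, 0.5933]
tool_rot: [-0.725, -3.055, -0.054]
contact_force: [0.0, 0.4, -0.2]
opening: 0.085
grip_force: 0.0
```

```bash
python3 - <<'E'
from h import *
import pickle
st()
d=pickle.load(open('top0.pkl','rb'));s=pickle.load(open('scene0.pkl','rb'))
def z(u,v): return 305+u/5-.4,160+v/5-.4
g=lambda u,v,h: onz(d,*z(u,v),h).round(4)[:2]
print('small',g(143,58,.017))
print('module top', [g(u,v,.033) for u,v in((75,262),(160,256),(170,348),(90,357))])
print('bar', g(513,200,.112),g(465,428,.112))
print('sieve rear corners(top of wall)',g(303,183,.033),g(250,398,.033),'lip',g(685,280,.025),g(638,494,.025))
print('module in sieve', [g(u,v,.038) for u,v in((520,335),(615,350),(598,432),(503,408))])
h,S,V=cv2.split(cv2.cvtColor(s['image'],cv2.COLOR_BGR2HSV))
m=((h<15)&(S>120)&(V>120)).astype(np.uint8)
n,l,a,c=cv2.connectedComponentsWithStats(m)
for i in range(1,n):
    if a[i,4]<800 and a[i,4]>8: print(a[i].tolist(),c[i].round(1), onz(s,*c[i],.017).round(3))
cv2.imwrite('pics/sc_sieve.png',cv2.resize(s['image'][230:420,100:300],None,fx=3,fy=3,interpolation=2))
E
```

```text
5.5 [ 0.572 -1.01   1.851  0.032  2.277 -0.511] [0.0933 0.1544 0.5933] [ 0.   0.4 -0.2] 0.085 0.0
[[-0.893, 0.449, 0.007], [0.449, 0.893, 0.034], [0.009, 0.033, -0.999]]
small [ 0.6531 -0.1394]
module top [array([ 0.5179, -0.0937]), array([ 0.522 , -0.1463]), array([ 0.4645, -0.1515]), array([ 0.4587, -0.1024])]
bar [ 0.5416 -0.344 ] [ 0.4079 -0.3104]
sieve rear corners(top of wall) [ 0.5686 -0.2359] [ 0.434  -0.1998] lip [ 0.5098 -0.4717] [ 0.3775 -0.4353]
module in sieve [array([ 0.473 , -0.3647]), array([ 0.464, -0.422]), array([ 0.4138, -0.409 ]), array([ 0.4281, -0.3523])]
[0, 0, 12, 6, 17] [5.5 2.5] [-1.457  0.622  0.017]
[0, 0, 53, 46, 441] [22.2 14.5] [-1.269  0.577  0.017]
[83, 0, 11, 5, 25] [87.6  1.7] [-1.104  0.843  0.017]
[0, 31, 47, 24, 53] [22.1 42.6] [-1.033  0.394  0.017]
[360, 111, 7, 6, 31] [363.1 113.4] [0.488 0.683 0.017]
[395, 156, 6, 9, 11] [397.7 160.1] [0.68  0.507 0.017]
[358, 157, 45, 37, 231] [375.6 182.2] [0.651 0.377 0.017]
[370, 158, 24, 17, 91] [378.7 165.9] [0.635 0.45  0.017]
[151, 167, 18, 35, 292] [160.7 183.5] [0.074 0.039 0.017]
[358, 169, 6, 5, 9] [360.3 171.1] [0.592 0.398 0.017]
[101, 181, 33, 31, 263] [110.2 199.5] [-0.013 -0.086  0.017]
[329, 205, 17, 22, 176] [336.5 215.9] [0.6   0.193 0.017]
[354, 300, 10, 10, 76] [358.3 304.4] [ 0.759 -0.032  0.017]
[163, 316, 44, 49, 105] [183.3 341.5] [ 0.444 -0.316  0.017]
[298, 321, 4, 4, 12] [299.8 322.7] [ 0.655 -0.144  0.017]
[177, 329, 24, 27, 29] [187.8 341.8] [ 0.453 -0.311  0.017]
[174, 341, 5, 6, 19] [176.2 343.8] [ 0.433 -0.328  0.017]
[188, 358, 4, 3, 11] [189.6 358.9] [ 0.481 -0.339  0.017]
[196, 367, 5, 5, 18] [197.8 368.9] [ 0.509 -0.348  0.017]
```

View pics/sc_sieve.png

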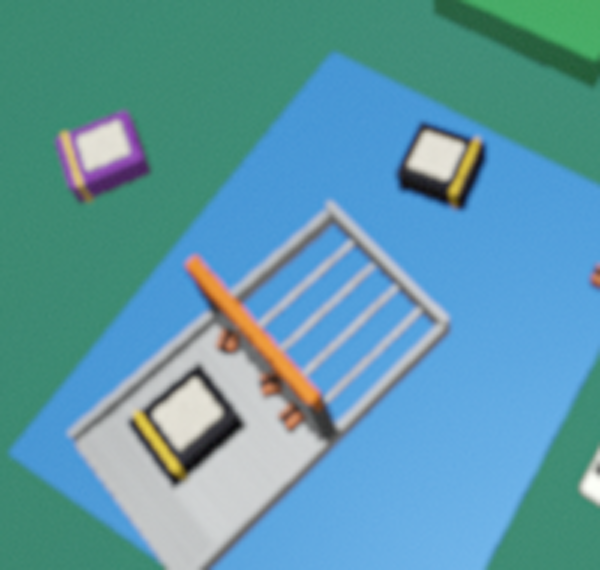

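The crop shows three smalls just lip-side of the bar, the module on the solid floor, the purple decoy, the black module at crop (440,165) and the small at (595,275). One more levelling push, then I head for the loose module.

{"fn": "drive_tool", "kwargs": {"rows": [[[0,-0.04,0.005],0],[[0,0,0],0]]}}

```text
t: 5.7
tool_pos: [0.0913, 0.143, 0.6051]
tool_rot: [-0.728, -3.05, -0.028]
contact_force: [1.3, 1.2, -0.3]
opening: 0.0854
grip_force: 0.0
```

```bash
cat >> h.py <<'E'
def goto(x,y,z,psi,tilt=None):
    """tool-frame shift to put the GRASP-AXIS tcp at x,y,z and yaw of tool y to psi deg (nearest half turn not taken)"""
    o=ctrl.get_obs(); R=Ro.from_rotvec(o['tool_rot']).as_matrix()
    d=R.T@(np.array([x,y,z])-o['tool_pos'])
    cur=np.degrees(np.arctan2(R[1,1],R[0,1]))
    print('shift tool',d.round(4),'cur psi',cur.round(2),'turn rad about tool z',round(np.radians((cur-psi+180)%360-180),4),'pos',o['tool_pos'].round(4),'zaxis',R[:,2].round(4),'q',o['q'].round(2),'F',o['contact_force'].round(1))
E
python3 -c "
from h import *
goto(.491,-.1235,.25,97)"
```

```text
shift tool [-0.4803 -0.0629  0.3496] cur psi 63.14 turn rad about tool z -0.5911 pos [0.0913 0.143  0.6051] zaxis [-0.001   0.0188 -0.9998] q [ 0.53 -1.01  1.83  0.02  2.32 -0.56] F [ 1.3  1.2 -0.3]
```

{"fn": "drive_tool", "kwargs": {"rows": [[[-0.04,-0.005,0.02],0],[[-0.04,-0.005,0.02],0],[[-0.04,-0.005,0.02],0],[[-0.04,-0.005,0.03],0],[[-0.04,-0.005,0.03],0],[[-0.04,-0.005,0.03],0],[[-0.04,-0.005,0.03],0],[[-0.04,-0.005,0.03],0],[[-0.04,-0.005,0.03],0],[[-0.04,-0.005,0.03],0]]}}

```text
t: 6.7
tool_pos: [0.4239, -0.07, 0.3324]
tool_rot: [-0.725, -3.047, -0.023]
contact_force: [-1.2, 0.7, 0.0]
opening: 0.0854
grip_force: 0.0
```

{"fn": "drive_tool", "kwargs": {"rows": [[[-0.04,-0.005,0.03],0],[[-0.04,-0.008,0.03],0],[[0,0,0],-0.148],[[0,0,0],-0.148],[[0,0,0],-0.148],[[0,0,0],-0.147],[[0,0,0],0]]}}

```text
t: 7.4
tool_pos: [0.4875, -0.1151, 0.273]
tool_rot: [0.195, -3.13, -0.027]
contact_force: [1.1, -0.7, 0.1]
opening: 0.0855
grip_force: 0.0
```

```bash
cat >> h.py <<'E'
def world(d,pts,h): return [onz(d,u,v,h).round(4)[:2].tolist() for u,v in pts]
E
python3 -c "
from h import *
goto(.491,-.1235,.25,97)
w=get('wrist','w1.png')
import pickle; pickle.dump(w,open('w1.pkl','wb'))
print('expected module px',proj(w,[.491,-.1235,.033]))
"
```

```text
shift tool [-0.0025 -0.0092  0.0229] cur psi 97.12 turn rad about tool z 0.0021 pos [ 0.4875 -0.1151  0.273 ] zaxis [-0.0066  0.0166 -0.9998] q [-0.39 -0.22  1.92  0.01  1.45 -2.08] F [ 1.1 -0.7  0.1]
expected module px (np.float64(266.66360457182134), np.float64(194.87586718151195))
```

View pics/w1.png

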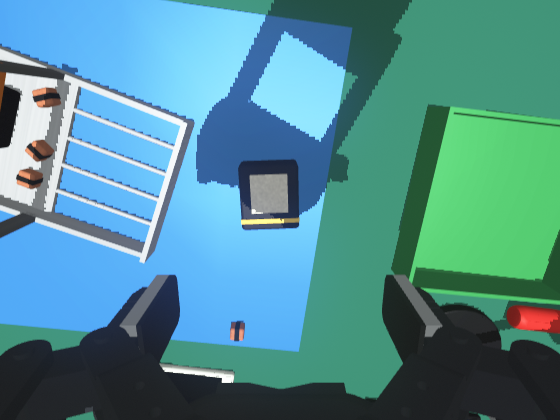

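The wrist view shows the module centred at (270,195), aligned with the gripper, and the small part at (238,331).

```bash
python3 -c "
from h import *
import pickle; w=pickle.load(open('w1.pkl','rb'))
P=np.array(world(w,[(240,163),(298,160),(299,226),(243,229)],.033)); print(P,P.mean(0), P[1]-P[0],P[2]-P[1])
print('small top', world(w,[(238,331)],.016), world(w,[(231,322),(244,322),(244,339),(231,339)],.016))
c=P.mean(0)
goto(c[0],c[1],.02+.054+.0,97)
"
```

```text
[[ 0.4649 -0.1502]
 [ 0.456  -0.0995]
 [ 0.5172 -0.09  ]
 [ 0.5264 -0.1418]] [ 0.491125 -0.120375] [-0.0089  0.0507] [0.0612 0.0095]
small top [[0.6502, -0.1372]] [[0.6398, -0.1457], [0.6383, -0.1318], [0.6597, -0.1297], [0.6612, -0.1439]]
shift tool [-0.0038 -0.009   0.1991] cur psi 96.97 turn rad about tool z -0.0005 pos [ 0.4875 -0.1151  0.2733] zaxis [-0.0063  0.0164 -0.9998] q [-0.39 -0.22  1.92  0.01  1.45 -2.08] F [-0.6  0.3 -0.1]
```

{"fn": "drive_tool", "kwargs": {"rows": [[[-0.004,-0.006,0.025],0],[[0,0,0.035],0],[[0,0,0.035],0],[[0,0,0.035],0],[[0,0,0.03],0],[[0,0,0.02],0],[[0,0,0.013],0],[[0,0,0],0]]}}

```text
t: 8.25
tool_pos: [0.4902, -0.1174, 0.0792]
tool_rot: [0.192, -3.128, -0.028]
contact_force: [0.5, 0.9, 0.1]
opening: 0.0852
grip_force: 0.0
```

{"fn": "drive_tool", "kwargs": {"rows": [[[0,0,0],0],[[0,0,0],0],[[0,0,0],0],[[0,0,0],0],[[0,0,0],0],[[0,0,0],0]], "jaw": 1, "grip_force": 30}}

```text
t: 8.85
tool_pos: [0.4927, -0.1187, 0.083]
tool_rot: [0.195, -3.134, -0.023]
contact_force: [-0.4, 0.1, 6.1]
opening: 0.0534
grip_force: 33.0
```

{"fn": "drive_tool", "kwargs": {"rows": [[[0,0,-0.02],0],[[0,0,-0.035],0],[[0,0,-0.035],0],[[0,0,-0.035],0],[[0,0,-0.035],0],[[0,0,0],0]]}}

```text
t: 9.45
tool_pos: [0.4948, -0.1217, 0.2476]
tool_rot: [-0.195, 3.13, 0.018]
contact_force: [0.4, 0.2, -0.3]
opening: 0.0537
grip_force: 32.3
```

```bash
python3 -c "
from h import *
st()
o=np.array([.475,-.327]);x=np.array([-.2376,-.9714]);y=np.array([.9714,-.2376])
t=o-.074*x; print(t); goto(t[0],t[1],.25,-13.75)
import pickle; w=pickle.load(open('w1.pkl','rb'))
P=np.array(world(w,[(192,121),(143,261)],.033)); print(P,(P-o)@x,(P-o)@y)
P=np.array(world(w,[(46,97),(39,149),(29,178)],.02)); print(P,(P-o)@x,(P-o)@y)
"
```

```text
9.45 [-0.393 -0.188  1.937  0.013  1.392 -2.09 ] [ 0.4948 -0.1217  0.2476] [ 0.4  0.2 -0.3] 0.0537 32.29256451129913
[[-0.992, -0.124, 0.005], [-0.124, 0.992, 0.012], [-0.007, 0.011, -1.0]]
[ 0.4925824 -0.2551164]
shift tool [ 0.0187 -0.132  -0.0039] cur psi 97.12 turn rad about tool z 1.935 pos [ 0.4948 -0.1217  0.2476] zaxis [ 0.0053  0.0115 -0.9999] q [-0.39 -0.19  1.94  0.01  1.39 -2.09] F [ 0.4  0.2 -0.3]
[[ 0.434  -0.1942]
 [ 0.5701 -0.234 ]] [-0.11926032 -0.11293596] [-0.07138068  0.07028334]
[[ 0.4302 -0.3234]
 [ 0.4764 -0.3326]
 [ 0.5046 -0.3436]] [0.00714744 0.0051072  0.00909228] [-0.04437408  0.00269052  0.0326976 ]
```

{"fn": "drive_tool", "kwargs": {"rows": [[[0.009,-0.044,0],0],[[0.009,-0.044,0],0],[[0,-0.044,0],0],[[0,0,0],0.149],[[0,0,0],0.149],[[0,0,0],0.149],[[0,0,0],0.149],[[0,0,0],0.149],[[0,0,0],0.149],[[0,0,0],0.149]]}}

```text
t: 10.45
tool_pos: [0.4903, -0.2535, 0.2376]
tool_rot: [-1.396, -2.799, -0.019]
contact_force: [-0.5, 0.4, -1.2]
opening: 0.0534
grip_force: 32.4
```

{"fn": "drive_tool", "kwargs": {"rows": [[[0,0,0],0.149],[[0,0,0],0.149],[[0,0,0],0.149],[[0,0,0],0.149],[[0,0,0],0.149],[[0,0,0],0.149],[[0,0,0],0]]}}

```text
t: 11.15
tool_pos: [0.4903, -0.2536, 0.2377]
tool_rot: [-2.459, -1.927, -0.008]
contact_force: [0.0, -0.5, -1.5]
opening: 0.0537
grip_force: 32.4
```

```bash
python3 -c "
from h import *
goto(.4926,-.2551,.091,-14)
w=get('wrist','w2.png')
"
```

```text
shift tool [-0.0031  0.0042  0.1466] cur psi -13.85 turn rad about tool z 0.0027 pos [ 0.4903 -0.2536  0.2377] zaxis [-0.0068  0.017  -0.9998] q [-0.62 -0.06  1.84  0.01  1.38 -0.38] F [ 0.  -0.5 -1.5]
```

View pics/w2.png

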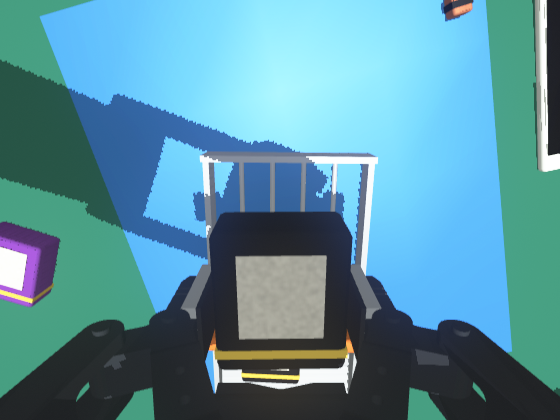

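The module is held squarely over the slotted part, with the sieve rear wall at (290,158). I'll lower and release it.

{"fn": "drive_tool", "kwargs": {"rows": [[[-0.003,0.004,0.03],0],[[0,0,0.035],0],[[0,0,0.035],0],[[0,0,0.025],0],[[0,0,0.012],0],[[0,0,0.008],0],[[0,0,0],0]]}}

```text
t: 11.9
tool_pos: [0.4931, -0.2554, 0.0936]
tool_rot: [-2.459, -1.928, -0.009]
contact_force: [-0.1, -0.6, -0.5]
opening: 0.0533
grip_force: 32.3
```

```bash
python3 -c "
from h import *
goto(.4926,-.2551,.091,-14)"
```

```text
shift tool [ 0.0001 -0.0006  0.0026] cur psi -13.8 turn rad about tool z 0.0035 pos [ 0.4931 -0.2554  0.0936] zaxis [-0.0058  0.0163 -0.9999] q [-0.62  0.12  1.92  0.01  1.12 -0.38] F [-0.1 -0.6 -0.5]
```

{"fn": "drive_tool", "kwargs": {"rows": [[[0,0,0.002],0],[[0,0,0],0],[[0,0,0],0],[[0,0,0],0]], "jaw": 0.2}}

```text
t: 12.3
tool_pos: [0.4937, -0.2558, 0.093]
tool_rot: [-2.462, -1.929, -0.01]
contact_force: [-0.7, -0.5, -0.3]
opening: 0.0679
grip_force: 0.0
```

{"fn": "drive_tool", "kwargs": {"rows": [[[0,0,-0.02],0],[[0,0,-0.04],0],[[0,0,-0.04],0],[[0,0,-0.03],0],[[0,0,0],0.15],[[0,0,0],0.15],[[0,0,0],0.15],[[0,0,0],0.15]]}}

```text
t: 13.1
tool_pos: [0.494, -0.2575, 0.2225]
tool_rot: [-2.924, -1.105, -0.002]
contact_force: [0.6, 0.5, -0.6]
opening: 0.0682
grip_force: 0.0
```

{"fn": "drive_tool", "kwargs": {"rows": [[[0,0,0],0.15],[[0,0,0],0.15],[[0,0,0],0.15],[[0,0,0],0.15],[[0,0,0],0]]}}

```text
t: 13.6
tool_pos: [0.494, -0.2576, 0.2224]
tool_rot: [-3.119, -0.202, 0.006]
contact_force: [-0.1, 0.6, 0.3]
opening: 0.0684
grip_force: 0.0
```

```bash
python3 -c "
from h import *
goto(.651,-.1385,.2,-83)"
```

```text
shift tool [ 0.1711 -0.0975  0.0235] cur psi -82.59 turn rad about tool z 0.0071 pos [ 0.494  -0.2576  0.2224] zaxis [-0.0046  0.0155 -0.9999] q [-0.62 -0.04  1.84  0.01  1.35  0.82] F [-0.1  0.6  0.3]
```

{"fn": "drive_tool", "kwargs": {"rows": [[[0.043,-0.024,0],0],[[0.043,-0.025,0],0],[[0.043,-0.025,0],0],[[0.042,-0.024,0.02],0],[[0,0,0],0],[[0,0,0],0]]}}

```text
t: 14.2
tool_pos: [0.6492, -0.1384, 0.2028]
tool_rot: [-3.118, -0.208, 0.01]
contact_force: [0.5, -0.5, 1.1]
opening: 0.0687
grip_force: 0.0
```

```bash
python3 -c "
from h import *
w=get('wrist','w3.png')
hsv=cv2.cvtColor(w['image'],cv2.COLOR_BGR2HSV); h,S,V=cv2.split(hsv)
e=proj(w,[.651,-.1385,.016]); print(e)
m=((h>98)&(h<118)&(S>100)).astype(np.uint8)  # mat
m=1-m; n,l,a,c=cv2.connectedComponentsWithStats(m)
for i in range(1,n):
    if 60<a[i,4]<3000 and np.hypot(*(c[i]-e))<120:
        r=cv2.minAreaRect(cv2.findContours((l==i).astype(np.uint8),0,2)[0][0]); print(a[i],c[i],r,world(w,cv2.boxPoints(r),.01), onz(w,*r[0],.011))
goto(.651,-.1385,.2,-83)"
```

```text
(np.float64(284.663881199124), np.float64(205.26966962502433))
[275 188   9  22 156] [279.35897436 198.40384615] ((279.2552185058594, 198.4379425048828), (7.22495698928833, 21.425735473632812), 4.763641834259033) [[0.6453, -0.1314], [0.6625, -0.1306], [0.6628, -0.1361], [0.6456, -0.1371]] [ 0.65443447 -0.13377608  0.011     ]
[288 189   8  22 149] [291.69127517 199.76510067] ((291.5, 199.5), (21.0, 7.0), 90.0) [[0.6625, -0.1395], [0.6633, -0.1448], [0.6466, -0.1472], [0.6458, -0.1418]] [ 0.65489352 -0.1432721   0.011     ]
shift tool [ 0.0022 -0.0005  0.0037] cur psi -82.47 turn rad about tool z 0.0092 pos [ 0.6489 -0.1393  0.2037] zaxis [-0.0059  0.0156 -0.9999] q [-0.33  0.22  1.6   0.01  1.33  1.11] F [ 0.4 -0.3 -0.5]
```

View pics/w3.png

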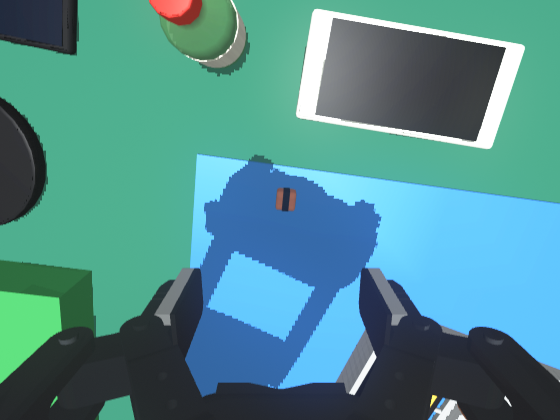

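{"fn": "drive_tool", "kwargs": {"rows": [[[0.0065,0.0013,0.03],0],[[0,0,0.03],0],[[0,0,0.03],0],[[0,0,0.02],0],[[0,0,0.0135],0],[[0,0,0],0]], "jaw": 0.45}}

```text
t: 14.85
tool_pos: [0.6535, -0.1384, 0.079]
tool_rot: [-3.118, -0.2, 0.011]
contact_force: [-0.2, -0.4, 0.0]
opening: 0.0468
grip_force: 0.0
```

{"fn": "drive_tool", "kwargs": {"rows": [[[0,0,0],0],[[0,0,0],0],[[0,0,0],0],[[0,0,0],0],[[0,0,0],0],[[0,0,0],0]], "jaw": 1, "grip_force": 25}}

```text
t: 15.45
tool_pos: [0.6563, -0.1384, 0.0828]
tool_rot: [-3.121, -0.202, 0.002]
contact_force: [-0.5, -0.3, 5.1]
opening: 0.014
grip_force: 26.4
```

{"fn": "drive_tool", "kwargs": {"rows": [[[0,0,-0.02],0],[[0,0,-0.04],0],[[0,0,-0.04],0],[[0,0,-0.04],0],[[0,0,0],0]]}}

```text
t: 15.95
tool_pos: [0.6591, -0.141, 0.2293]
tool_rot: [-3.124, -0.202, -0.014]
contact_force: [-0.3, 0.1, 1.3]
opening: 0.0138
grip_force: 25.7
```

```bash
python3 -c "
from h import *
o=np.array([.475,-.327]);x=np.array([-.2376,-.9714]);y=np.array([.9714,-.2376])
t=o+.065*x+.040*y; print(t); goto(t[0],t[1],.22,-103.75)
w=get('wrist','w4.png'); cv2.imwrite('pics/w4c.png',w['image'][150:420])
"
```

```text
[ 0.498412 -0.399645]
shift tool [-0.1928  0.2358  0.005 ] cur psi -82.59 turn rad about tool z 0.3693 pos [ 0.6591 -0.141   0.2293] zaxis [ 0.0082  0.0115 -0.9999] q [-0.33  0.22  1.56  0.01  1.36  1.11] F [-0.3  0.1  1.3]
```

View pics/w4c.png

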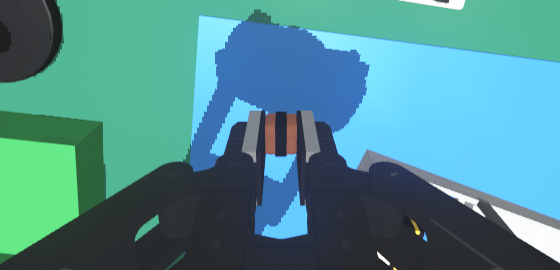

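The small part is held at (280,283) in the full frame. I'll carry it to the free strip beside large1.

{"fn": "drive_tool", "kwargs": {"rows": [[[-0.0275,0.0337,0],0],[[-0.0275,0.0337,0],0],[[-0.0275,0.0337,0],0],[[-0.0275,0.0337,0],0],[[-0.0275,0.0337,0],0],[[-0.0275,0.0337,0],0],[[-0.0278,0.0336,0],0.1],[[0,0,0],0.135],[[0,0,0],0.135],[[0,0,0],0]]}}

```text
t: 17.0
tool_pos: [0.494, -0.3984, 0.2151]
tool_rot: [-3.102, 0.376, 0.015]
contact_force: [1.2, -0.9, 0.5]
opening: 0.0138
grip_force: 25.7
```

```bash
python3 -c "
from h import *
goto(.4984,-.3996,.092,-103.75)
w=get('wrist','w5.png'); cv2.imwrite('pics/w5c.png',w['image'])
"
```

```text
shift tool [0.0059 0.002  0.1231] cur psi -103.84 turn rad about tool z -0.0016 pos [ 0.494  -0.3984  0.2151] zaxis [-0.0072  0.0182 -0.9998] q [-0.8   0.15  1.66  0.01  1.35  1.01] F [ 1.2 -0.9  0.5]
```

View pics/w5c.png

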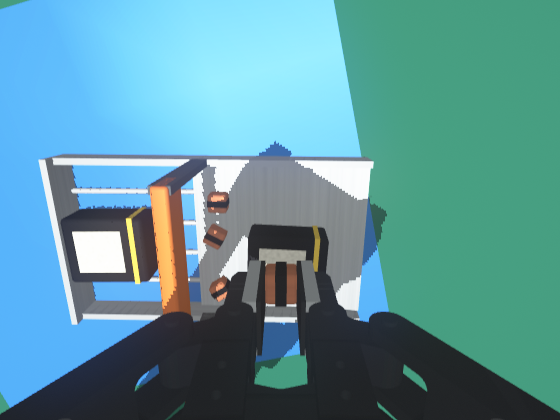

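```bash
python3 -c "
from h import *
w=get('wrist'); 
print(proj(w,[.4984,-.3996,.008]))
o=np.array([.475,-.327]);x=np.array([-.2376,-.9714]);y=np.array([.9714,-.2376])
P=np.array(world(w,[(249,226),(327,229)],.038)); print(P,(P-o)@x,(P-o)@y)
P=np.array(world(w,[(42,158),(372,160)],.03)); print(P,(P-o)@x,(P-o)@y)
P=np.array(world(w,[(185,160),(155,187)],.112)); print('bar far end',P,(P-o)@x,(P-o)@y)
"
```

```text
(np.float64(284.8066884636938), np.float64(193.9542548923486))
[[ 0.4881 -0.3696]
 [ 0.4723 -0.426 ]] [0.03826908 0.09681012] [0.0228471  0.02089962]
[[ 0.572  -0.2336]
 [ 0.514  -0.4685]] [-0.11377596  0.1281867 ] [0.07203396 0.071505  ]
bar far end [[ 0.5531 -0.3622]
 [ 0.5436 -0.3429]] [ 0.01563672 -0.0008541 ] [0.08422986 0.07041588]
```

{"fn": "drive_tool", "kwargs": {"rows": [[[0.009,0.015,0.02],0],[[0,0,0.03],0],[[0,0,0.03],0],[[0,0,0.02],0],[[0,0,0.015],0],[[0,0,0.007],0],[[0,0,0],0]]}}

```text
t: 17.8
tool_pos: [0.4993, -0.4129, 0.094]
tool_rot: [-3.103, 0.374, 0.013]
contact_force: [0.5, -0.7, -0.1]
opening: 0.0141
grip_force: 25.7
```

{"fn": "drive_tool", "kwargs": {"rows": [[[0,0,0],0],[[0,0,0],0],[[0,0,0],0]], "jaw": 0.68}}

```text
t: 18.1
tool_pos: [0.5, -0.4141, 0.0964]
tool_rot: [-3.105, 0.376, 0.008]
contact_force: [0.4, -0.2, 0.3]
opening: 0.0273
grip_force: 0.0
```

{"fn": "drive_tool", "kwargs": {"rows": [[[0,0,-0.02],0],[[0,0,-0.04],0],[[0,0,-0.04],0],[[0,0,-0.04],0],[[0,0,0],0]]}}

```text
t: 18.6
tool_pos: [0.5026, -0.4183, 0.2444]
tool_rot: [-3.113, 0.377, -0.007]
contact_force: [-0.9, -0.4, 0.3]
opening: 0.0273
grip_force: 0.0
```

```bash
python3 -c "
from h import *
st(); goto(.475,-.327,.22,-103.75)
d=get('top','t2.png'); w=get('wrist','w6.png')
cv2.imwrite('pics/t2c.png',np.hstack([cv2.resize(d['image'][160:280,305:450],(420,348)),cv2.resize(w['image'],(380,285),interpolation=3)[:].copy() if 0 else cv2.copyMakeBorder(cv2.resize(w['image'],(380,285)),0,63,0,0,0)]))
"
```

```text
18.6 [-0.81   0.16   1.598  0.007  1.383  1.   ] [ 0.5026 -0.4183  0.2444] [-0.9 -0.4  0.3] 0.0273 0.0
[[0.971, -0.239, 0.005], [-0.239, -0.971, 0.005], [0.004, -0.006, -1.0]]
shift tool [-0.0487 -0.0819  0.0247] cur psi -103.8 turn rad about tool z -0.0009 pos [ 0.5026 -0.4183  0.2444] zaxis [ 0.0053  0.0049 -1.    ] q [-0.81  0.16  1.6   0.01  1.38  1.  ] F [-0.9 -0.4  0.3]
```

View pics/t2c.png

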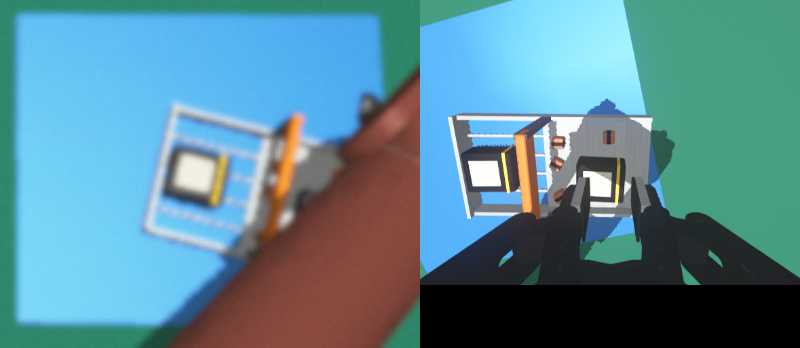

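The picture shows all parts in the sieve: large2 on the slots, large1 on the solid floor, and the fourth small beside it. Next I grip the bail bar.

{"fn": "drive_tool", "kwargs": {"rows": [[[-0.0245,-0.041,0],0],[[-0.0245,-0.041,0],0],[[0,0,0.03],0],[[0,0,0.03],0],[[0,0,0.02],0],[[0,0,0.01],0],[[0,0,0],0]], "jaw": 0.35}}

```text
t: 19.4
tool_pos: [0.4703, -0.3217, 0.1434]
tool_rot: [-3.101, 0.376, 0.018]
contact_force: [-0.6, 0.0, -1.1]
opening: 0.0555
grip_force: 0.0
```

{"fn": "drive_tool", "kwargs": {"rows": [[[0,0,0],0],[[0,0,0],0],[[0,0,0],0],[[0,0,0],0],[[0,0,0],0],[[0,0,0],0]], "jaw": 1, "grip_force": 100}}

```text
t: 20.0
tool_pos: [0.4723, -0.3237, 0.1482]
tool_rot: [-3.106, 0.376, 0.008]
contact_force: [-1.4, 0.4, 5.1]
opening: 0.0087
grip_force: 98.2
```

{"fn": "drive_tool", "kwargs": {"rows": [[[0,0,-0.01],0],[[0,0,-0.01],0],[[0,0,-0.02],0],[[0,0,-0.03],0],[[0,0,-0.03],0],[[0,0,-0.03],0],[[0,0,-0.03],0],[[0,0,0],0],[[0,0,0],0]]}}

```text
t: 20.9
tool_pos: [0.4724, -0.3253, 0.3061]
tool_rot: [-3.104, 0.376, 0.011]
contact_force: [-0.9, 0.5, -5.2]
opening: 0.009
grip_force: 97.5
```

```bash
python3 -c "
from h import *
st()"
```

```text
20.9 [-0.736 -0.064  1.726  0.009  1.494  1.075] [ 0.4724 -0.3253  0.3061] [-0.9  0.5 -5.2] 0.009 97.51771688461304
[[0.971, -0.239, -0.005], [-0.239, -0.971, 0.016], [-0.009, -0.014, -1.0]]
```

{"fn": "drive_tool", "kwargs": {"rows": [[[0,0,-0.01],0.05],[[0,0,-0.01],0.08],[[0,0,-0.01],0.1],[[0,0,-0.01],0.1],[[0,0,-0.01],0.1],[[0,0,-0.01],0.1],[[0,0,-0.01],0.1],[[0,0,-0.01],0.1],[[0,0,-0.01],0.1],[[0,0,-0.01],0.1]], "grip_force": 120}}

```text
t: 21.9
tool_pos: [0.4725, -0.3266, 0.4028]
tool_rot: [-2.605, 1.735, 0.03]
contact_force: [0.4, -0.5, -3.1]
opening: 0.0086
grip_force: 116.9
```

{"fn": "drive_tool", "kwargs": {"rows": [[[0,0,-0.01],0.1],[[0,0,-0.01],0.1],[[0,0,0],0.1],[[0,0,0],0.07],[[0,0,0],0.03],[[0,0,0],0]]}}

```text
t: 22.5
tool_pos: [0.4728, -0.327, 0.4228]
tool_rot: [-2.216, 2.216, 0.032]
contact_force: [0.1, -0.3, -3.4]
opening: 0.0089
grip_force: 116.9
```

```bash
python3 -c "
from h import *
goto(0.02,-.65,.42,180)"
```

```text
shift tool [0.3231 0.4527 0.0005] cur psi 179.99 turn rad about tool z -0.0001 pos [ 0.4728 -0.327   0.4228] zaxis [-0.0091  0.0197 -0.9998] q [-0.74 -0.1   1.57  0.01  1.69  2.41] F [ 0.1 -0.3 -3.4]
```

{"fn": "drive_tool", "kwargs": {"rows": [[[0.0046,0.0065,0],0],[[0.0093,0.013,0],0],[[0.014,0.0195,0],0],[[0.0174,0.0244,0],0],[[0.0174,0.0244,0],0],[[0.0174,0.0244,0],0],[[0.0174,0.0244,0],0],[[0.0174,0.0244,0],0],[[0.0174,0.0244,0],0],[[0.0174,0.0244,0],0]]}}

```text
t: 23.5
tool_pos: [0.2609, -0.4778, 0.4249]
tool_rot: [-2.215, 2.217, 0.024]
contact_force: [0.1, 0.3, -4.6]
opening: 0.0083
grip_force: 117.0
```

{"fn": "drive_tool", "kwargs": {"rows": [[[0.0174,0.0244,0],0],[[0.0174,0.0244,0],0],[[0.0174,0.0244,0],0],[[0.0174,0.0244,0],0],[[0.0174,0.0244,0],0],[[0.0174,0.0244,0],0],[[0.014,0.0195,0],0],[[0.012,0.0165,0],0],[[0.0093,0.013,0],0],[[0.0046,0.0065,0],0]]}}

```text
t: 24.5
tool_pos: [0.0598, -0.6218, 0.4235]
tool_rot: [-2.214, 2.217, 0.024]
contact_force: [-0.8, 0.5, -4.2]
opening: 0.0087
grip_force: 117.0
```

```bash
python3 -c "
from h import *
st(); w=get('wrist','w7.png')"
```

```text
24.5 [-1.592  0.017  1.453 -0.006  1.688  1.55 ] [ 0.0598 -0.6218  0.4235] [-0.8  0.5 -4.2] 0.0087 117.02486872673035
[[-0.001, -1.0, -0.005], [-1.0, 0.001, 0.016], [-0.016, 0.005, -1.0]]
```

View pics/w7.png

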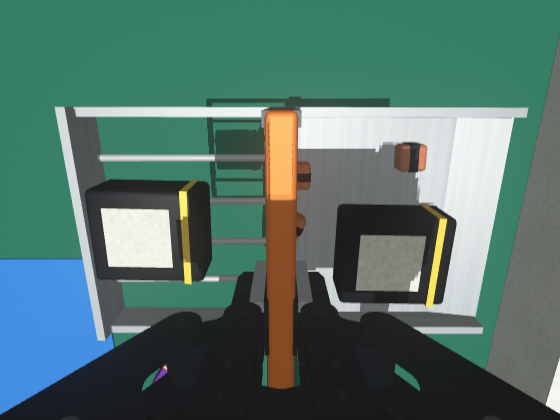

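The view shows all parts still in the sieve and nothing but table below. I'll go out to the reach limit and tilt, which here is a sideways roll of the sieve.

{"fn": "drive_tool", "kwargs": {"rows": [[[0.01,0.002,0],0],[[0.02,0.003,0],0],[[0.03,0.004,0],0],[[0.03,0.005,0],0],[[0.03,0.005,0],0],[[0.03,0.005,0],0],[[0.03,0.005,0],0],[[0.03,0.005,0],0],[[0.03,0.005,0],0],[[0.03,0.005,0],0]]}}

```text
t: 25.55
tool_pos: [0.0185, -0.8924, 0.4194]
tool_rot: [-2.218, 2.214, 0.023]
contact_force: [0.5, -0.9, -2.9]
opening: 0.0086
grip_force: 117.0
```

{"fn": "drive_tool", "kwargs": {"rows": [[[0.03,0.005,0],0],[[0.03,0.005,0],0],[[0.025,0.003,0],0],[[0.025,0,0],0],[[0.025,0,0],0],[[0.025,0,0],0]]}}

```text
t: 26.15
tool_pos: [0.0052, -0.982, 0.3974]
tool_rot: [2.201, -2.199, 0.035]
contact_force: [0.5, 0.3, -2.7]
opening: 0.0087
grip_force: 122.1
```

```bash
python3 -c "
from h import *
st()"
```

```text
26.15 [-1.641  1.086  0.055 -0.003  1.963  1.499] [ 0.0052 -0.982   0.3974] [ 0.5  0.3 -2.7] 0.0087 122.14128971099854
[[0.001, -1.0, -0.005], [-0.999, -0.001, -0.037], [0.037, 0.005, -0.999]]
```

{"fn": "drive_tool", "kwargs": {"rows": [[[0.03,0,0],0],[[0.03,0,0],0],[[0.03,0,0],0],[[0.03,0,0],0],[[0.03,0,0],0],[[0.03,0,0],0]]}}

```text
t: 26.75
tool_pos: [0.0033, -1.0169, 0.3589]
tool_rot: [2.148, -2.148, 0.143]
contact_force: [-1.0, 0.0, -3.4]
opening: 0.0081
grip_force: 122.1
```

```bash
python3 -c "
from h import *
st()"
```

```text
26.75 [-1.642  1.127  0.055  0.005  1.822  1.502] [ 0.0033 -1.0169  0.3589] [-1.   0.  -3.4] 0.0081 122.12014675140381
[[0.0, -1.0, -0.005], [-0.991, 0.0, -0.137], [0.137, 0.005, -0.991]]
```

{"fn": "drive_tool", "kwargs": {"rows": [[[0.04,0,-0.005],0],[[0.04,0,-0.005],0],[[0.04,0,-0.005],0],[[0.04,0,-0.005],0],[[0.04,0,-0.005],0],[[0.04,0,-0.005],0],[[0.04,0,-0.005],0],[[0.04,0,-0.005],0],[[0.04,0,-0.005],0],[[0.04,0,-0.005],0]]}}

```text
t: 27.75
tool_pos: [0.0027, -1.0581, 0.3941]
tool_rot: [2.011, -2.01, 0.385]
contact_force: [-0.4, 0.6, -2.7]
opening: 0.0085
grip_force: 122.1
```

```bash
python3 -c "
from h import *
st()"
```

```text
27.75 [-1.643  1.104  0.055  0.023  1.6    1.503] [ 0.0027 -1.0581  0.3941] [-0.4  0.6 -2.7] 0.0085 122.14685440063477
[[0.001, -1.0, -0.004], [-0.928, 0.0, -0.373], [0.373, 0.004, -0.928]]
```

{"fn": "drive_tool", "kwargs": {"rows": [[[0.04,0,0.005],0],[[0.04,0,0.005],0],[[0.04,0,0.005],0],[[0.04,0,0.005],0],[[0.04,0,0.005],0],[[0.04,0,0.005],0],[[0.04,0,0.005],0],[[0.04,0,0.005],0]]}}

```text
t: 28.55
tool_pos: [0.0023, -1.0954, 0.4073]
tool_rot: [1.894, -1.892, 0.557]
contact_force: [-0.3, 0.6, -3.7]
opening: 0.0084
grip_force: 122.2
```

```bash
python3 -c "
from h import *
st()"
```

```text
28.55 [-1.643  1.109  0.056  0.037  1.402  1.502] [ 0.0023 -1.0954  0.4073] [-0.3  0.6 -3.7] 0.0084 122.19658613204956
[[0.002, -1.0, -0.003], [-0.839, -0.0, -0.545], [0.545, 0.004, -0.839]]
```

Tilt is now 33°. I'll carry it to above the dish, still rolled sideways.

{"fn": "drive_tool", "kwargs": {"rows": [[[-0.007,-0.005,-0.0045],0],[[-0.014,-0.01,-0.009],0],[[-0.021,-0.0145,-0.0136],0],[[-0.021,-0.0145,-0.0136],0],[[-0.021,-0.0145,-0.0136],0],[[-0.021,-0.0145,-0.0136],0],[[-0.021,-0.0145,-0.0136],0],[[-0.021,-0.0145,-0.0136],0],[[-0.021,-0.0145,-0.0136],0],[[-0.021,-0.0145,-0.0136],0]]}}

```text
t: 29.55
tool_pos: [0.1338, -0.8688, 0.4077]
tool_rot: [1.894, -1.892, 0.558]
contact_force: [0.5, 0.2, -3.4]
opening: 0.0086
grip_force: 122.2
```

{"fn": "drive_tool", "kwargs": {"rows": [[[-0.021,-0.0145,-0.0136],0],[[-0.021,-0.0145,-0.0136],0],[[-0.021,-0.0145,-0.0136],0],[[-0.021,-0.0145,-0.0136],0],[[-0.021,-0.0145,-0.0136],0],[[-0.021,-0.0145,-0.0136],0],[[-0.021,-0.0145,-0.0136],0],[[-0.021,-0.0145,-0.0136],0],[[-0.021,-0.0145,-0.0136],0],[[-0.021,-0.0145,-0.0136],0]]}}

```text
t: 30.55
tool_pos: [0.2788, -0.6186, 0.4075]
tool_rot: [1.894, -1.893, 0.56]
contact_force: [0.3, -0.7, -2.8]
opening: 0.0085
grip_force: 122.2
```

```bash
python3 -c "
from h import *
st()"
```

```text
30.55 [-1.195 -0.092  1.639 -0.232  1.062  2.004] [ 0.2788 -0.6186  0.4075] [ 0.3 -0.7 -2.8] 0.0085 122.18838930130005
[[0.001, -1.0, -0.001], [-0.838, -0.0, -0.545], [0.545, 0.002, -0.838]]
```

{"fn": "drive_tool", "kwargs": {"rows": [[[-0.021,-0.0145,-0.0136],0],[[-0.021,-0.0145,-0.0136],0],[[-0.021,-0.0145,-0.0136],0],[[-0.021,-0.0145,-0.0136],0],[[-0.021,-0.0145,-0.0136],0],[[-0.021,-0.0145,-0.0136],0],[[-0.021,-0.0145,-0.0136],0],[[-0.021,-0.0145,-0.0136],0],[[-0.021,-0.0145,-0.0136],0],[[-0.021,-0.013,-0.0136],0]]}}

```text
t: 31.55
tool_pos: [0.4224, -0.3683, 0.4072]
tool_rot: [1.896, -1.894, 0.562]
contact_force: [1.7, 0.6, -3.6]
opening: 0.0088
grip_force: 122.2
```

{"fn": "drive_tool", "kwargs": {"rows": [[[-0.021,-0.011,-0.0136],0],[[-0.021,-0.009,-0.0136],0],[[-0.021,-0.007,-0.0136],0],[[-0.021,-0.005,-0.0136],0],[[-0.021,-0.003,-0.0136],0],[[-0.021,0,-0.0136],0],[[-0.021,0,-0.0136],0]]}}

```text
t: 32.25
tool_pos: [0.4569, -0.1931, 0.4071]
tool_rot: [1.897, -1.895, 0.561]
contact_force: [1.2, 0.4, -2.1]
opening: 0.0085
grip_force: 122.2
```

```bash
python3 -c "
from h import *
st(); goto(.479,.12,.30,180)"
```

```text
32.25 [-0.336 -0.378  1.88  -0.542  1.448  2.82 ] [ 0.4569 -0.1931  0.4071] [ 1.2  0.4 -2.1] 0.0085 122.20017671585083
[[0.0, -1.0, 0.002], [-0.84, -0.001, -0.543], [0.543, -0.001, -0.84]]
shift tool [-0.3211 -0.0223 -0.08  ] cur psi -179.92 turn rad about tool z 0.0013 pos [ 0.4569 -0.1931  0.4071] zaxis [ 0.0018 -0.5429 -0.8398] q [-0.34 -0.38  1.88 -0.54  1.45  2.82] F [ 1.2  0.4 -2.1]
```

{"fn": "drive_tool", "kwargs": {"rows": [[[0,0,0],-0.06],[[0,0,0],-0.08],[[0,0,0],-0.08],[[0,0,0],-0.05],[[0,0,0],0]]}}

```text
t: 32.75
tool_pos: [0.4569, -0.1942, 0.407]
tool_rot: [2.106, -1.601, 0.474]
contact_force: [-0.1, -0.7, -3.4]
opening: 0.0087
grip_force: 122.2
```

```bash
python3 -c "
from h import *
st(); goto(.479,.12,.30,180);goto(.479,.12,.40,180)"
```

```text
32.75 [-0.338 -0.377  1.879 -0.542  1.447  2.548] [ 0.4569 -0.1942  0.407 ] [-0.1 -0.7 -3.4] 0.0087 122.1772027015686
[[0.267, -0.964, 0.001], [-0.809, -0.225, -0.543], [0.524, 0.144, -0.84]]
shift tool [-0.3043 -0.1074 -0.0807] cur psi -166.86 turn rad about tool z 0.2294 pos [ 0.4569 -0.1942  0.407 ] zaxis [ 0.0011 -0.5431 -0.8397] q [-0.34 -0.38  1.88 -0.54  1.45  2.55] F [-0.1 -0.7 -3.4]
shift tool [-0.2519 -0.093  -0.1647] cur psi -166.86 turn rad about tool z 0.2294 pos [ 0.4569 -0.1942  0.407 ] zaxis [ 0.0011 -0.5431 -0.8397] q [-0.34 -0.38  1.88 -0.54  1.45  2.55] F [-0.1 -0.7 -3.4]
```

{"fn": "drive_tool", "kwargs": {"rows": [[[-0.008,-0.003,-0.002],0],[[-0.016,-0.006,-0.0045],0],[[-0.024,-0.0085,-0.0064],0],[[-0.024,-0.0085,-0.0064],0],[[-0.024,-0.0085,-0.0064],0],[[-0.024,-0.0085,-0.0064],0],[[-0.024,-0.0085,-0.0064],0],[[-0.024,-0.0085,-0.0064],0],[[-0.024,-0.0085,-0.0064],0],[[-0.024,-0.0085,-0.0064],0]]}}

```text
t: 33.75
tool_pos: [0.4731, 0.0306, 0.3298]
tool_rot: [2.106, -1.601, 0.471]
contact_force: [-0.1, 0.3, -2.4]
opening: 0.0084
grip_force: 122.2
```

{"fn": "drive_tool", "kwargs": {"rows": [[[-0.024,-0.0085,-0.0064],0],[[-0.024,-0.0085,-0.0064],0],[[-0.022,-0.008,-0.006],0],[[-0.012,-0.004,-0.004],0],[[-0.006,-0.002,-0.002],0],[[0,0,0],0]]}}

```text
t: 34.35
tool_pos: [0.4824, 0.1011, 0.3119]
tool_rot: [2.136, -1.574, 0.448]
contact_force: [-1.1, 0.6, -4.2]
opening: 0.0082
grip_force: 122.2
```

```bash
python3 -c "
from h import *
st(); goto(.479,.12,.245,-150); s=get('scene','s3.png');d=get('top'); cv2.imwrite('pics/s3c.png',np.hstack([cv2.resize(s['image'][100:330,170:400],(400,400)),cv2.resize(d['image'][110:310,180:380],(400,400))]))"
```

```text
34.35 [ 0.27  -0.168  1.864 -0.536  1.609  3.135] [0.4824 0.1011 0.3119] [-1.1  0.6 -4.2] 0.0082 122.21151351928711
[[0.297, -0.955, -0.004], [-0.81, -0.25, -0.531], [0.506, 0.161, -0.848]]
shift tool [-0.0501 -0.0122  0.0467] cur psi -165.32 turn rad about tool z -0.2674 pos [0.4824 0.1011 0.3119] zaxis [-0.0038 -0.5307 -0.8476] q [ 0.27 -0.17  1.86 -0.54  1.61  3.14] F [-1.1  0.6 -4.2]
```

View pics/s3c.png

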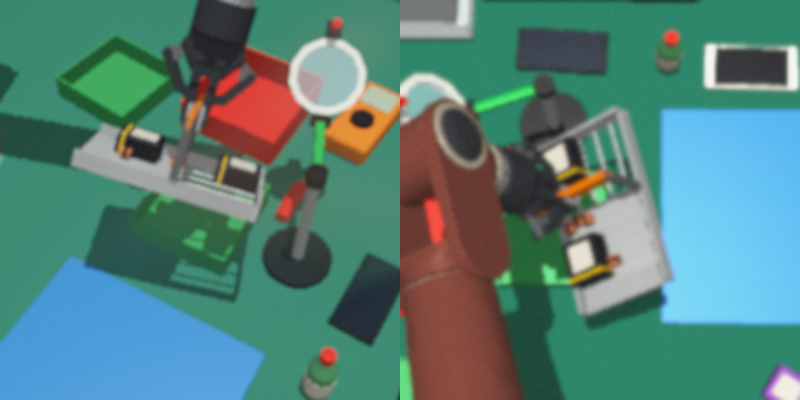

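Both views show all parts still in the sieve: two modules, smalls near (125,150) and (580,225). The sieve is over the dish and clear of the magnifier column. I'll start turning the slotted end down.

{"fn": "drive_tool", "kwargs": {"rows": [[[0,0,0],-0.07],[[0,0,0],-0.1],[[0,0,0],-0.08],[[0,0,0],0]]}}

```text
t: 34.85
tool_pos: [0.4821, 0.1007, 0.3114]
tool_rot: [2.293, -1.283, 0.363]
contact_force: [-0.9, -0.3, -3.5]
opening: 0.0088
grip_force: 122.2
```

```bash
python3 -c "
from h import *
import pickle
st(); goto(.479,.12,.26,-90)
d=pickle.load(open('top0.pkl','rb'));print(onz(d,257,172,.014),onz(d,252,155,.2),'lens',onz(d,196,166,.205),'post',onz(d,176,163,.245))"
```

```text
34.85 [ 0.27  -0.168  1.865 -0.536  1.609  2.885] [0.4821 0.1007 0.3114] [-0.9 -0.3 -3.5] 0.0088 122.18429803848267
[[0.524, -0.852, -0.005], [-0.723, -0.442, -0.531], [0.45, 0.282, -0.847]]
shift tool [-0.0387 -0.0204  0.0333] cur psi -152.57 turn rad about tool z -1.092 pos [0.4821 0.1007 0.3114] zaxis [-0.0049 -0.5309 -0.8474] q [ 0.27 -0.17  1.86 -0.54  1.61  2.89] F [-0.9 -0.3 -3.5]
[0.65046381 0.10369672 0.014     ] [0.648189   0.10535609 0.2       ] lens [0.61444513 0.25941052 0.205     ] post [0.61102261 0.30494695 0.245     ]
```

{"fn": "drive_tool", "kwargs": {"rows": [[[-0.013,-0.007,0.011],0],[[-0.013,-0.007,0.011],0],[[-0.0127,-0.0064,0.0113],0],[[0,0,0],-0.1],[[0,0,0],-0.1],[[0,0,0],-0.1],[[0,0,0],-0.1],[[0,0,0],-0.1],[[0,0,0],-0.1],[[0,0,0],-0.1]]}}

```text
t: 35.85
tool_pos: [0.4783, 0.121, 0.2577]
tool_rot: [2.553, -0.404, 0.107]
contact_force: [-0.3, 1.1, -3.1]
opening: 0.0086
grip_force: 122.5
```

{"fn": "drive_tool", "kwargs": {"rows": [[[0,0,0],-0.1],[[0,0,0],-0.1],[[0,0,0],-0.1],[[0,0,0],-0.09],[[0,0,0],0],[[0,0,0],0],[[0,0,0],0],[[0,0,0],0]]}}

```text
t: 36.65
tool_pos: [0.4788, 0.1207, 0.2594]
tool_rot: [2.581, 0.091, -0.033]
contact_force: [-1.1, -0.1, -2.6]
opening: 0.0089
grip_force: 122.5
```

```bash
python3 -c "
from h import *
st(); goto(.479,.12,.26,-90)
w=get('wrist'); s=get('scene');d=get('top','t4.png'); cv2.imwrite('pics/s4c.png',np.hstack([cv2.resize(s['image'][130:280,200:370],(420,370)),cv2.resize(w['image'],(380,285)) if 0 else cv2.copyMakeBorder(cv2.resize(w['image'],(380,285)),0,85,0,0,0)]))"
```

```text
36.65 [ 0.308 -0.11   1.902 -0.529  1.547  1.875] [0.4788 0.1207 0.2594] [-1.1 -0.1 -2.6] 0.0089 122.47533559799194
[[0.997, 0.072, -0.005], [0.058, -0.845, -0.531], [-0.043, 0.529, -0.847]]
shift tool [ 0.0001  0.0009 -0.0001] cur psi -85.14 turn rad about tool z 0.0849 pos [0.4788 0.1207 0.2594] zaxis [-0.0051 -0.5309 -0.8474] q [ 0.31 -0.11  1.9  -0.53  1.55  1.87] F [-1.1 -0.1 -2.6]
```

View pics/s4c.png

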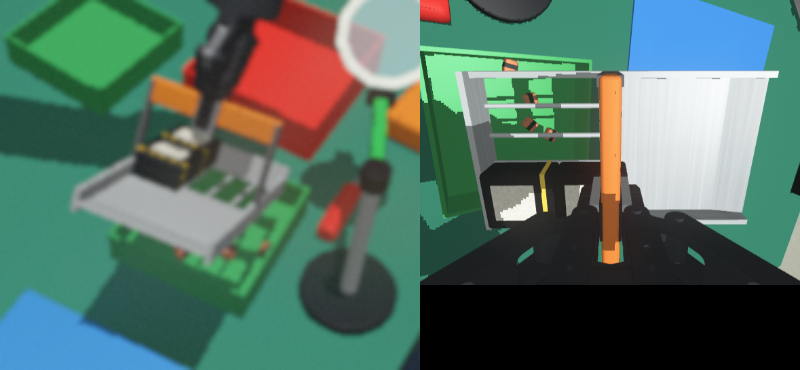

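Both modules are lodged at the rear of the sieve. Four copper parts show through or below the slots at (510,65), (530,98), (528,125) and (550,134). I'll check numerically whether they lie in the dish.

```bash
cat > sm.py <<'E'
from h import *
def blobs(n,z,box=(.38,.58,.0,.2)):
    d=get(n); h,S,V=cv2.split(cv2.cvtColor(d['image'],cv2.COLOR_BGR2HSV))
    m=((h<14)&(S>90)&(V>50)&(V<235)).astype(np.uint8)
    N,l,a,c=cv2.connectedComponentsWithStats(m); out=[]
    for i in range(1,N):
        if a[i,4]>=5 and a[i,4]<900:
            p=onz(d,*c[i],z)
            if box[0]<p[0]<box[1] and box[2]<p[1]<box[3]: out.append((a[i,4],c[i].round(1).tolist(),p[:2].round(3).tolist()))
    print(n)
    for o in out: print('  ',o)
if __name__=='__main__':
    for n in('wrist','scene','top'): blobs(n,.012)
E
python3 sm.py
```

```text
wrist
   (np.int32(68), [133.5, 90.9], [0.556, 0.107])
   (np.int32(54), [128.8, 101.6], [0.548, 0.11])
   (np.int32(64), [168.8, 143.5], [0.516, 0.081])
   (np.int32(99), [155.9, 145.6], [0.514, 0.091])
   (np.int32(154), [157.6, 179.5], [0.485, 0.091])
   (np.int32(59), [167.6, 187.6], [0.477, 0.083])
   (np.int32(60), [189.7, 192.2], [0.472, 0.063])
   (np.int32(13), [187.4, 203.6], [0.461, 0.065])
   (np.int32(24), [196.8, 205.3], [0.459, 0.056])
scene
   (np.int32(7), [272.0, 232.0], [0.464, 0.054])
   (np.int32(11), [292.4, 232.1], [0.514, 0.082])
top
   (np.int32(9), [256.9, 194.9], [0.576, 0.103])
   (np.int32(7), [250.4, 197.3], [0.568, 0.123])
   (np.int32(13), [254.5, 201.5], [0.555, 0.11])
   (np.int32(11), [255.1, 216.9], [0.505, 0.107])
   (np.int32(40), [257.9, 230.9], [0.461, 0.098])
```

{"fn": "drive_tool", "kwargs": {"rows": [[[-0.001,0.0106,-0.017],0],[[-0.001,0.0106,-0.017],0],[[-0.001,0.0106,-0.017],0],[[-0.001,0.0106,-0.017],0],[[-0.001,0.0106,-0.017],0],[[0,0,0],0],[[0,0,0],0]]}}

```text
t: 37.65
tool_pos: [0.4782, 0.1207, 0.36]
tool_rot: [2.581, 0.092, -0.033]
contact_force: [0.5, 0.4, -2.7]
opening: 0.0084
grip_force: 122.5
```

```bash
python3 sm.py; python3 -c "
from h import *
st()"
```

```text
wrist
   (np.int32(38), [114.4, 89.4], [0.556, 0.107])
   (np.int32(45), [112.6, 98.7], [0.546, 0.109])
   (np.int32(84), [134.0, 134.3], [0.512, 0.09])
   (np.int32(46), [143.4, 131.8], [0.514, 0.081])
   (np.int32(40), [133.8, 161.8], [0.482, 0.092])
   (np.int32(43), [142.6, 165.8], [0.478, 0.083])
   (np.int32(66), [159.8, 174.1], [0.467, 0.065])
   (np.int32(45), [169.1, 177.6], [0.463, 0.055])
scene
   (np.int32(5), [282.0, 227.2], [0.48, 0.082])
   (np.int32(19), [273.0, 230.5], [0.464, 0.06])
   (np.int32(15), [292.4, 231.6], [0.513, 0.083])
top
   (np.int32(12), [251.6, 210.1], [0.527, 0.119])
   (np.int32(39), [255.2, 227.1], [0.473, 0.106])
   (np.int32(6), [247.0, 221.3], [0.491, 0.132])
37.8 [ 0.308 -0.185  1.801 -0.533  1.7    1.784] [0.4777 0.1205 0.3583] [ 0.2 -0.1 -3.7] 0.0084 122.45784044265747
[[0.997, 0.074, -0.007], [0.059, -0.845, -0.531], [-0.045, 0.529, -0.847]]
```

All four smalls kept their positions as the sieve rose, so they are in the dish. Next I turn the sieve through sideways and move to the bin.

{"fn": "drive_tool", "kwargs": {"rows": [[[0,0,0],-0.1],[[0,0,0],-0.1],[[0,0,0],-0.1],[[0,0,0],-0.1],[[0,0,0],-0.1],[[0,0,0],-0.1],[[0,0,0],-0.1],[[0,0,0],-0.1],[[0,0,0],-0.1],[[0,0,0],-0.1]]}}

```text
t: 38.8
tool_pos: [0.4778, 0.1206, 0.3585]
tool_rot: [2.264, 1.351, -0.397]
contact_force: [0.8, 1.1, -4.1]
opening: 0.0087
grip_force: 122.4
```

{"fn": "drive_tool", "kwargs": {"rows": [[[0,0,0],-0.1],[[0,0,0],-0.1],[[0,0,0],-0.1],[[0,0,0],-0.1],[[0,0,0],0]]}}

```text
t: 39.3
tool_pos: [0.4779, 0.1206, 0.3587]
tool_rot: [1.989, 1.801, -0.525]
contact_force: [0.4, -1.8, -3.0]
opening: 0.0086
grip_force: 122.5
```

```bash
python3 -c "
from h import *
st(); goto(.442,.29,.34,90)"
```

```text
39.3 [ 0.308 -0.185  1.801 -0.534  1.7    0.384] [0.4779 0.1206 0.3587] [ 0.4 -1.8 -3. ] 0.0086 122.45254039764404
[[0.097, 0.995, -0.007], [0.843, -0.086, -0.531], [-0.529, 0.046, -0.847]]
shift tool [ 0.1492 -0.0511 -0.074 ] cur psi -4.92 turn rad about tool z -1.6567 pos [0.4779 0.1206 0.3587] zaxis [-0.0067 -0.5314 -0.8471] q [ 0.31 -0.18  1.8  -0.53  1.7   0.38] F [ 0.4 -1.8 -3. ]
```

{"fn": "drive_tool", "kwargs": {"rows": [[[0.005,-0.005,-0.0035],0],[[0.01,-0.01,-0.007],0],[[0.0145,-0.0133,-0.01],0],[[0.0145,-0.0133,-0.01],0],[[0.0145,-0.0133,-0.01],0],[[0.0145,-0.0133,-0.01],0],[[0.0145,-0.0133,-0.01],0],[[0.0145,-0.0133,-0.01],0],[[0.0145,-0.0133,-0.01],0],[[0.0145,-0.0133,-0.01],0]]}}

```text
t: 40.3
tool_pos: [0.3692, 0.291, 0.3616]
tool_rot: [1.988, 1.8, -0.521]
contact_force: [1.4, -0.3, -2.3]
opening: 0.0081
grip_force: 122.5
```

{"fn": "drive_tool", "kwargs": {"rows": [[[0.006,-0.006,-0.004],0],[[0,0,0],-0.1],[[0,0,0],-0.1],[[0,0,0],-0.1],[[0,0,0],-0.1],[[0,0,0],-0.1],[[0,0,0],0]]}}

```text
t: 41.0
tool_pos: [0.365, 0.2973, 0.3616]
tool_rot: [1.525, 2.3, -0.665]
contact_force: [0.1, 0.9, -3.4]
opening: 0.0085
grip_force: 122.5
```

```bash
python3 -c "
from h import *
st(); goto(.44,.28,.29,90)"
```

```text
41.0 [ 0.703 -0.147  1.763 -0.437  1.884  0.242] [0.365  0.2973 0.3616] [ 0.1  0.9 -3.4] 0.0085 122.47457027435303
[[-0.39, 0.921, -0.004], [0.781, 0.329, -0.531], [-0.487, -0.211, -0.847]]
shift tool [-0.0079  0.0784  0.0695] cur psi 19.65 turn rad about tool z -1.2279 pos [0.365  0.2973 0.3616] zaxis [-0.0045 -0.531  -0.8473] q [ 0.7  -0.15  1.76 -0.44  1.88  0.24] F [ 0.1  0.9 -3.4]
```

{"fn": "drive_tool", "kwargs": {"rows": [[[0.0053,0.0037,0.0172],0],[[0.0053,0.0037,0.0172],0],[[0.0053,0.0037,0.0172],0],[[0.0053,0.0037,0.0172],0],[[0,0,0],-0.1],[[0,0,0],-0.1],[[0,0,0],-0.1],[[0,0,0],0]]}}

```text
t: 41.8
tool_pos: [0.3701, 0.2822, 0.2898]
tool_rot: [1.191, 2.553, -0.737]
contact_force: [-0.5, -0.0, -3.5]
opening: 0.0085
grip_force: 122.5
```

```bash
python3 -c "
from h import *
st(); goto(.425,.285,.285,90)"
```

```text
41.8 [ 0.675 -0.119  1.858 -0.433  1.761 -0.028] [0.3701 0.2822 0.2898] [-0.5 -0.  -3.5] 0.0085 122.46645212173462
[[-0.644, 0.765, -0.005], [0.65, 0.544, -0.531], [-0.404, -0.345, -0.847]]
shift tool [-0.0315  0.0452  0.0023] cur psi 35.39 turn rad about tool z -0.9532 pos [0.3701 0.2822 0.2898] zaxis [-0.0047 -0.5309 -0.8474] q [ 0.67 -0.12  1.86 -0.43  1.76 -0.03] F [-0.5 -0.  -3.5]
```

{"fn": "drive_tool", "kwargs": {"rows": [[[-0.0105,0.015,0.0008],0],[[-0.0105,0.015,0.0008],0],[[-0.0105,0.015,0.0008],0],[[0,0,0],-0.1],[[0,0,0],-0.1],[[0,0,0],0]]}}

```text
t: 42.4
tool_pos: [0.425, 0.285, 0.2848]
tool_rot: [0.945, 2.699, -0.779]
contact_force: [0.7, 0.7, -2.8]
opening: 0.0085
grip_force: 122.4
```

```bash
python3 -c "
from h import *
st(); goto(.455,.285,.282,90)"
```

```text
42.4 [ 0.619 -0.015  1.768 -0.45   1.726 -0.271] [0.425  0.285  0.2848] [ 0.7  0.7 -2.8] 0.0085 122.36162424087524
[[-0.782, 0.623, -0.005], [0.53, 0.661, -0.531], [-0.327, -0.418, -0.847]]
shift tool [-0.0226  0.0199  0.0022] cur psi 46.71 turn rad about tool z -0.7556 pos [0.425  0.285  0.2848] zaxis [-0.0052 -0.531  -0.8473] q [ 0.62 -0.02  1.77 -0.45  1.73 -0.27] F [ 0.7  0.7 -2.8]
```

{"fn": "drive_tool", "kwargs": {"rows": [[[-0.0113,0.01,0.0011],0],[[-0.0113,0.0099,0.0011],0],[[0,0,0],-0.08],[[0,0,0],-0.08],[[0,0,0],-0.08],[[0,0,0],-0.08],[[0,0,0],-0.08],[[0,0,0],-0.08],[[0,0,0],-0.08],[[0,0,0],-0.08]]}}

```text
t: 43.4
tool_pos: [0.4563, 0.285, 0.2823]
tool_rot: [0.045, 3.015, -0.867]
contact_force: [-0.3, 0.3, -2.2]
opening: 0.0084
grip_force: 122.6
```

{"fn": "drive_tool", "kwargs": {"rows": [[[0,0,0],-0.08],[[0,0,0],-0.04],[[0,0,0],0],[[0,0,0],0],[[0,0,0],0],[[0,0,0],0],[[0,0,0],0],[[0,0,0],0]]}}

```text
t: 44.2
tool_pos: [0.455, 0.2851, 0.2821]
tool_rot: [0.134, -2.988, 0.858]
contact_force: [0.4, -0.4, -2.1]
opening: 0.0083
grip_force: 122.6
```

```bash
python3 -c "
from h import *
st()
for n in('top','scene','wrist'):
    d=get(n,n+'5.png'); h,S,V=cv2.split(cv2.cvtColor(d['image'],cv2.COLOR_BGR2HSV))
    m=((h>22)&(h<34)&(S>130)&(V>120)).astype(np.uint8)
    N,l,a,c=cv2.connectedComponentsWithStats(m)
    for i in range(1,N):
        if a[i,4]>10: print(n,a[i].tolist(),onz(d,*c[i],.034).round(3),onz(d,*c[i],.1).round(3))
"
```

```text
44.2 [ 0.59   0.04   1.717 -0.458  1.709 -1.059] [0.455  0.2851 0.2821] [ 0.4 -0.4 -2.1] 0.0083 122.60377407073975
[[-0.996, -0.091, -0.005], [-0.074, 0.844, -0.531], [0.052, -0.528, -0.847]]
wrist [528, 197, 32, 18, 188] [0.433 0.353 0.034] [0.422 0.346 0.1  ]
```

{"fn": "drive_tool", "kwargs": {"rows": [[[0.0018,-0.0185,-0.0297],0],[[0.0018,-0.0185,-0.0297],0],[[0.0018,-0.0185,-0.0297],0],[[0.0018,-0.0185,-0.0297],0],[[0.0306,0.0231,-0.0126],0],[[0.0306,0.0231,-0.0126],0],[[0.0306,0.0231,-0.0126],0],[[0.0306,0.0231,-0.0126],0],[[0.0306,0.0231,-0.0126],0],[[0.0306,0.0231,-0.0126],0]]}}

```text
t: 45.35
tool_pos: [0.2586, 0.4293, 0.4228]
tool_rot: [0.134, -2.989, 0.858]
contact_force: [-0.9, 0.8, -1.8]
opening: 0.0086
grip_force: 122.6
```

{"fn": "drive_tool", "kwargs": {"rows": [[[0.0306,0.0231,-0.0126],0],[[0.0306,0.0231,-0.0126],0],[[0.0306,0.0231,-0.0126],0],[[0.0306,0.0231,-0.0126],0],[[0.0306,0.0231,-0.0126],0],[[0.0306,0.0231,-0.0126],0],[[0.0306,0.0231,-0.0126],0],[[0.0306,0.0231,-0.0126],0]]}}

```text
t: 46.15
tool_pos: [-0.0014, 0.6207, 0.4232]
tool_rot: [0.134, -2.989, 0.858]
contact_force: [0.8, 0.2, -2.2]
opening: 0.0087
grip_force: 122.6
```

```bash
python3 -c "
from h import *
st()
d=get('top','t6.png'); s=get('scene','s6.png')
cv2.imwrite('pics/c6.png',np.hstack([cv2.resize(d['image'][130:290,110:310],(400,320)),cv2.resize(s['image'][110:270,190:390],(400,320))]))
print(onz(d,22,235,.1),onz(d,22,165,.1))
"
```

```text
46.15 [ 1.47   0.264  1.233 -0.061  2.2   -0.212] [-0.0014  0.6207  0.4232] [ 0.8  0.2 -2.2] 0.0087 122.647225856781
[[-0.996, -0.09, -0.004], [-0.075, 0.844, -0.531], [0.051, -0.528, -0.848]]
[0.43298955 0.78536393 0.1       ] [0.64619233 0.81019044 0.1       ]
```

View pics/c6.png

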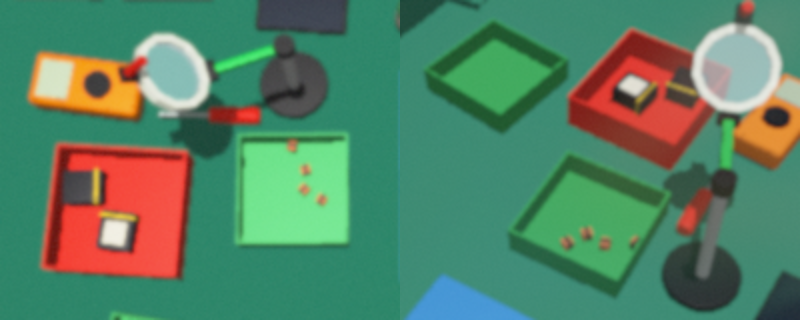

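The picture shows all four smalls in the dish (around (300,170)) and both modules in the bin. I'll level the tool at the reach limit on the left side.

{"fn": "drive_tool", "kwargs": {"rows": [[[-0.0022,0.0253,-0.0159],0],[[-0.0022,0.0253,-0.0159],0],[[-0.0022,0.0253,-0.0159],0],[[-0.0022,0.0253,-0.0159],0],[[-0.0022,0.0253,-0.0159],0],[[-0.0022,0.0253,-0.0159],0],[[-0.0022,0.0253,-0.0159],0],[[-0.0022,0.0253,-0.0159],0],[[-0.0022,0.0253,-0.0159],0],[[-0.0022,0.0253,-0.0159],0]]}}

```text
t: 47.25
tool_pos: [0.0006, 0.8759, 0.3961]
tool_rot: [0.133, -2.989, 0.854]
contact_force: [0.3, 1.5, -5.1]
opening: 0.0085
grip_force: 122.5
```

{"fn": "drive_tool", "kwargs": {"rows": [[[-0.003,0.035,-0.01],0],[[-0.003,0.035,-0.01],0],[[-0.003,0.035,-0.01],0],[[-0.003,0.035,-0.01],0],[[-0.003,0.035,-0.01],0],[[-0.003,0.035,-0.01],0]]}}

```text
t: 47.85
tool_pos: [-0.0011, 0.9178, 0.3129]
tool_rot: [0.136, -3.036, 0.692]
contact_force: [-0.1, 0.6, -1.7]
opening: 0.0085
grip_force: 122.6
```

```bash
python3 -c "
from h import *
st()"
```

```text
47.85 [ 1.497  1.191  0.056 -0.037  2.342 -0.183] [-0.0011  0.9178  0.3129] [-0.1  0.6 -1.7] 0.0085 122.6084303855896
[[-0.996, -0.09, -0.005], [-0.079, 0.898, -0.433], [0.044, -0.431, -0.901]]
```

{"fn": "drive_tool", "kwargs": {"rows": [[[-0.003,0.035,-0.03],0],[[-0.003,0.035,-0.03],0],[[-0.003,0.035,-0.03],0],[[-0.003,0.035,-0.03],0],[[-0.003,0.035,-0.03],0],[[-0.003,0.035,-0.03],0]]}}

```text
t: 48.45
tool_pos: [-0.0011, 0.9356, 0.3378]
tool_rot: [0.137, -3.084, 0.471]
contact_force: [0.1, -0.0, -2.2]
opening: 0.0085
grip_force: 122.6
```

```bash
python3 -c "
from h import *
st()"
```

```text
48.45 [ 1.496  1.156  0.055 -0.021  2.234 -0.174] [-0.0011  0.9356  0.3378] [ 0.1 -0.  -2.2] 0.0085 122.61891603469849
[[-0.996, -0.09, -0.006], [-0.084, 0.951, -0.299], [0.032, -0.297, -0.954]]
```

{"fn": "drive_tool", "kwargs": {"rows": [[[-0.003,0.035,-0.025],0],[[-0.003,0.035,-0.025],0],[[-0.003,0.035,-0.025],0],[[-0.003,0.035,-0.02],0],[[-0.003,0.035,-0.02],0],[[-0.003,0.035,-0.02],0],[[-0.003,0.035,-0.015],0],[[-0.003,0.035,-0.015],0],[[-0.003,0.035,-0.01],0],[[-0.003,0.035,-0.01],0]]}}

```text
t: 49.45
tool_pos: [-0.0012, 0.976, 0.3427]
tool_rot: [0.138, -3.126, 0.13]
contact_force: [1.2, 0.1, -1.6]
opening: 0.0087
grip_force: 122.6
```

```bash
python3 -c "
from h import *
st()"
```

```text
49.45 [ 1.496  1.141  0.056  0.     2.028 -0.163] [-0.0012  0.976   0.3427] [ 1.2  0.1 -1.6] 0.0087 122.60399580001831
[[-0.996, -0.088, -0.007], [-0.087, 0.993, -0.083], [0.014, -0.082, -0.996]]
```

{"fn": "drive_tool", "kwargs": {"rows": [[[-0.003,0.035,-0.01],0],[[-0.003,0.035,-0.01],0],[[-0.003,0.035,-0.01],0],[[0,0,0],0]]}}

```text
t: 49.85
tool_pos: [-0.0013, 0.9901, 0.3387]
tool_rot: [0.138, -3.131, 0.032]
contact_force: [-0.6, 0.1, -2.0]
opening: 0.0085
grip_force: 122.6
```

```bash
python3 -c "
from h import *
st()"
```

```text
49.85 [ 1.496  1.145  0.056  0.006  1.962 -0.16 ] [-0.0013  0.9901  0.3387] [-0.6  0.1 -2. ] 0.0085 122.60330200195312
[[-0.996, -0.088, -0.007], [-0.088, 0.996, -0.02], [0.009, -0.02, -1.0]]
```

{"fn": "drive_tool", "kwargs": {"rows": [[[-0.0191,-0.0324,-0.0069],0],[[-0.0191,-0.0324,-0.0069],0],[[-0.0191,-0.0324,-0.0069],0],[[-0.0191,-0.0324,-0.0069],0],[[-0.0191,-0.0324,-0.0069],0],[[-0.0191,-0.0324,-0.0069],0],[[-0.0191,-0.0324,-0.0069],0],[[-0.0191,-0.0324,-0.0069],0]]}}

```text
t: 50.65
tool_pos: [0.1694, 0.7544, 0.3982]
tool_rot: [0.138, -3.131, 0.031]
contact_force: [-0.1, -0.1, -1.4]
opening: 0.0086
grip_force: 122.6
```

{"fn": "drive_tool", "kwargs": {"rows": [[[-0.0191,-0.0324,-0.0069],0],[[-0.0191,-0.0324,-0.0069],0],[[-0.0191,-0.0324,-0.0069],0],[[-0.0191,-0.0324,-0.0069],0],[[-0.0191,-0.0324,-0.0069],0],[[-0.0191,-0.0324,-0.0069],0],[[-0.0191,-0.0324,-0.0069],0],[[-0.0191,-0.0324,-0.0069],0]]}}

```text
t: 51.45
tool_pos: [0.3446, 0.5109, 0.4574]
tool_rot: [0.138, -3.132, 0.031]
contact_force: [0.7, 0.1, -1.6]
opening: 0.0083
grip_force: 122.6
```

{"fn": "drive_tool", "kwargs": {"rows": [[[-0.0035,-0.04,0],0],[[-0.0035,-0.04,0],0],[[-0.0035,-0.04,0],0],[[-0.0035,-0.04,0],0],[[-0.0035,-0.04,0],0],[[-0.0035,-0.04,0],0],[[-0.0035,-0.04,0],0],[[-0.0035,-0.04,0],0],[[-0.0035,-0.04,0],0],[[-0.0035,-0.04,0],0]]}}

```text
t: 52.45
tool_pos: [0.4136, 0.1155, 0.4649]
tool_rot: [0.138, -3.133, 0.032]
contact_force: [0.9, -0.1, -0.6]
opening: 0.0086
grip_force: 122.6
```

{"fn": "drive_tool", "kwargs": {"rows": [[[-0.0035,-0.04,0],0],[[-0.0035,-0.04,0],0],[[-0.0035,-0.04,0],0],[[-0.0035,-0.04,0],0],[[-0.0035,-0.04,0],0],[[-0.0035,-0.04,0],0],[[-0.0035,-0.04,0],0],[[-0.0035,-0.04,0],0],[[-0.0035,-0.03,0],0],[[0,0,0],0]]}}

```text
t: 53.45
tool_pos: [0.4759, -0.2316, 0.4705]
tool_rot: [0.131, -3.13, 0.033]
contact_force: [-0.3, 0.7, -1.7]
opening: 0.0083
grip_force: 122.6
```

```bash
python3 -c "
from h import *
st(); goto(.49,-.29,.16,95)"
```

```text
53.45 [-0.585 -0.221  1.598 -0.022  1.758 -2.243] [ 0.4759 -0.2316  0.4705] [-0.3  0.7 -1.7] 0.0083 122.64181852340698
[[-0.996, -0.084, -0.007], [-0.083, 0.996, -0.022], [0.009, -0.021, -1.0]]
shift tool [-0.012  -0.0529  0.3116] cur psi 94.79 turn rad about tool z -0.0036 pos [ 0.4759 -0.2316  0.4705] zaxis [-0.0073 -0.0215 -0.9997] q [-0.58 -0.22  1.6  -0.02  1.76 -2.24] F [-0.3  0.7 -1.7]
```

{"fn": "drive_tool", "kwargs": {"rows": [[[-0.006,-0.026,0.035],0],[[-0.006,-0.027,0.04],0],[[0,0,0.045],0],[[0,0,0.045],0],[[0,0,0.045],0],[[0,0,0.04],0],[[0,0,0.03],0],[[0,0,0.02],0],[[0,0,0.01],0],[[0,0,0],0]]}}

```text
t: 54.45
tool_pos: [0.4902, -0.286, 0.1609]
tool_rot: [0.138, -3.129, 0.03]
contact_force: [0.2, 0.3, -2.2]
opening: 0.0085
grip_force: 122.6
```

{"fn": "drive_tool", "kwargs": {"rows": [[[0,0,0.004],0],[[0,0,0.004],0],[[0,0,0.003],0],[[0,0,0],0]]}}

```text
t: 54.85
tool_pos: [0.4911, -0.2875, 0.1517]
tool_rot: [0.137, -3.132, 0.033]
contact_force: [0.1, -0.9, 0.7]
opening: 0.0087
grip_force: 123.0
```

{"fn": "drive_tool", "kwargs": {"rows": [[[0,0,0.002],0],[[0,0,0.001],0],[[0,0,0],0]]}}

```text
t: 55.15
tool_pos: [0.4915, -0.2883, 0.1501]
tool_rot: [0.137, -3.133, 0.035]
contact_force: [-1.8, -1.6, 6.4]
opening: 0.0084
grip_force: 124.5
```

{"fn": "drive_tool", "kwargs": {"rows": [[[0,0,0],0],[[0,0,0],0],[[0,0,0],0],[[0,0,0],0]], "jaw": 0.4}}

```text
t: 55.55
tool_pos: [0.4903, -0.287, 0.1473]
tool_rot: [0.138, -3.13, 0.032]
contact_force: [-0.8, -0.0, -0.5]
opening: 0.0515
grip_force: 0.0
```

{"fn": "drive_tool", "kwargs": {"rows": [[[0,0,-0.01],0],[[0,0,-0.02],0],[[0,0,-0.04],0],[[0,0,-0.04],0],[[0,0,-0.04],0],[[0,0,-0.04],0],[[0,0,-0.04],0],[[0,0,0],0]]}}

```text
t: 56.35
tool_pos: [0.4936, -0.2833, 0.3869]
tool_rot: [-0.138, 3.135, -0.046]
contact_force: [-0.4, -0.8, 0.2]
opening: 0.0509
grip_force: 0.0
```

```bash
cat > mag.py <<'E'
from h import *
def det():
    t=get('top');s=get('scene'); res={}
    for n,d in(('top',t),('scene',s)):
        h,S,V=cv2.split(cv2.cvtColor(d['image'],cv2.COLOR_BGR2HSV))
        red=(((h<6)|(h>172))&(S>150)&(V>110)).astype(np.uint8)
        N,l,a,c=cv2.connectedComponentsWithStats(red)
        for i in range(1,N):
            if 8<a[i,4]<400: print(n,'red',a[i].tolist(),c[i].round(1))
        g=((h>55)&(h<75)&(S>165)&(V>150)).astype(np.uint8)
        N,l,a,c=cv2.connectedComponentsWithStats(g)
        for i in range(1,N):
            if 30<a[i,4]<900: print(n,'green',a[i].tolist(),c[i].round(1))
        wh=((S<60)&(V>170)).astype(np.uint8)
        N,l,a,c=cv2.connectedComponentsWithStats(wh)
        for i in range(1,N):
            if 60<a[i,4]<900 and max(a[i,2:4])<70:
                ct=max(cv2.findContours((l==i).astype(np.uint8),0,2)[0],key=len)
                if len(ct)>=5: print(n,'white',a[i].tolist(),cv2.fitEllipse(ct))
    return t,s
def tri(t,p,s,q):
    o1,r1=ray(t,*p);o2,r2=ray(s,*q);A=np.stack([r1,-r2],1);k=np.linalg.lstsq(A,o2-o1,rcond=None)[0]
    a=o1+k[0]*r1;b=o2+k[1]*r2; return ((a+b)/2).round(4),np.linalg.norm(a-b).round(4)
if __name__=='__main__':
    import pickle; pickle.dump(det(),open('mag.pkl','wb')); st()
E
python3 mag.py
```

```text
top red [439, 123, 64, 34, 397] [469.2 139. ]
top red [313, 126, 6, 6, 31] [315.4 128.5]
top red [171, 159, 12, 10, 56] [176.2 163.5]
top red [215, 183, 25, 9, 188] [227.6 187.2]
top green [217, 152, 30, 14, 170] [231.8 158.9]
top white [112, 86, 47, 3, 79] ((134.3313446044922, 87.54788208007812), (3.647979259490967, 48.16035842895508), 90.96862030029297)
top white [166, 87, 50, 41, 864] ((191.66477966308594, 107.66729736328125), (51.514617919921875, 57.855690002441406), 164.8779296875)
top white [115, 93, 47, 34, 622] ((138.477294921875, 110.54740142822266), (44.67318344116211, 61.888492584228516), 7.940375328063965)
top white [332, 132, 48, 24, 374] ((354.6012268066406, 143.0154571533203), (22.361766815185547, 73.53069305419922), 92.21023559570312)
top white [177, 147, 38, 41, 644] ((195.52664184570312, 166.2019805908203), (30.838237762451172, 38.96236801147461), 155.36280822753906)
top white [129, 160, 17, 19, 242] ((136.9345245361328, 168.82290649414062), (15.245075225830078, 20.524898529052734), 14.456536293029785)
top white [161, 240, 13, 13, 147] ((167.0836639404297, 245.38748
[... 555 characters left out ...]
 13, 265] ((411.884765625, 46.901611328125), (11.785591125488281, 25.818538665771484), 98.55435180664062)
scene white [300, 148, 13, 10, 84] ((306.3601379394531, 152.35003662109375), (7.928518295288086, 14.225544929504395), 110.11558532714844)
scene white [124, 270, 17, 17, 180] ((132.92356872558594, 278.1819763183594), (13.014835357666016, 18.449378967285156), 57.26802062988281)
scene white [190, 301, 18, 21, 199] ((199.94410705566406, 311.75677490234375), (13.17628002166748, 22.635791778564453), 39.00381851196289)
56.45 [-0.644 -0.122  1.658 -0.021  1.595 -2.304] [ 0.4924 -0.2825  0.3799] [-0.2 -1.2 -0.7] 0.0511 0.0
[[-0.996, -0.088, -0.004], [-0.088, 0.996, -0.023], [0.006, -0.023, -1.0]]
```

```bash
python3 - <<'E'
from mag import *
import pickle
t,s=pickle.load(open('mag.pkl','rb'))
print('post',tri(t,(176.2,163.5),s,(363.1,113.6)))
h,S,V=cv2.split(cv2.cvtColor(s['image'],cv2.COLOR_BGR2HSV))
wh=((S<70)&(V>160)).astype(np.uint8); wh[:, :320]=0; wh[:,400:]=0; wh[:100]=0; wh[190:]=0
ct=max(cv2.findContours(wh,0,2)[0],key=len); e=cv2.fitEllipse(ct); print('scene ring',e,len(ct))
h2,S2,V2=cv2.split(cv2.cvtColor(t['image'],cv2.COLOR_BGR2HSV))
w2=((S2<110)&(V2>130)).astype(np.uint8); w2[:,:174]=0;w2[:,220:]=0;w2[:140]=0;w2[190:]=0
ct2=max(cv2.findContours(w2,0,2)[0],key=len); e2=cv2.fitEllipse(ct2); print('top ring',e2,len(ct2))
L=tri(t,e2[0],s,e[0]); print('lens',L)
print('green arm',tri(t,(231.8,158.9),s,(352.8,184.2)))
# red pixel extents in both
m=((((h<8)|(h>170))&(S>100)&(V>80)).astype(np.uint8)); m[:, :350]=0;m[:,376:]=0;m[:100]=0;m[130:]=0; ys,xs=np.nonzero(m); print('scene post px',xs.min(),xs.max(),ys.min(),ys.max())
m=((((h2<8)|(h2>170))&(S2>100)&(V2>80)).astype(np.uint8)); m[:, :165]=0;m[:,190:]=0;m[:152]=0;m[176:]=0; 
ys,xs=np.nonzero(m); print('top post px',sorted(zip(xs,ys))[::6])
# sieve bar
for n,d in(('t',t),('s',s)):
    hh,ss,vv=cv2.split(cv2.cvtColor(d['image'],cv2.COLOR_BGR2HSV)); m=((hh>5)&(hh<20)&(ss>150)&(vv>150)).astype(np.uint8)
    N,l,a,c=cv2.connectedComponentsWithStats(m)
    for i in range(1,N):
        if a[i,4]>25: print(n,a[i].tolist(),onz(d,*c[i],.1).round(3))
E
```

```text
post (array([0.5892, 0.2864, 0.3132]), np.float64(0.0008))
scene ring ((361.6435852050781, 144.7279815673828), (41.155235290527344, 60.93235397338867), 106.91675567626953) 98
top ring ((195.74526977539062, 166.72225952148438), (34.780616760253906, 44.5047721862793), 155.03021240234375) 65
lens (array([0.6057, 0.2545, 0.2431]), np.float64(0.0095))
green arm (array([0.6344, 0.1602, 0.203 ]), np.float64(0.0031))
scene post px 360 366 111 117
top post px [(np.int64(170), np.int64(165)), (np.int64(172), np.int64(164)), (np.int64(173), np.int64(165)), (np.int64(174), np.int64(164)), (np.int64(175), np.int64(162)), (np.int64(175), np.int64(168)), (np.int64(176), np.int64(165)), (np.int64(177), np.int64(162)), (np.int64(178), np.int64(159)), (np.int64(178), np.int64(165)), (np.int64(179), np.int64(163)), (np.int64(180), np.int64(161)), (np.int64(181), np.int64(161))]
t [125, 156, 56, 33, 859] [0.62 0.4  0.1 ]
s [0, 0, 30, 14, 187] [-1.201  0.516  0.1  ]
s [0, 0, 62, 45, 1467] [-1.011  0.46   0.1  ]
s [357, 156, 46, 33, 642] [0.657 0.33  0.1  ]
s [206, 330, 22, 12, 117] [ 0.529 -0.287  0.1  ]
```

The sieve stands on the mat near (0.49,-0.29). The lens head is tilted up about 0.6 rad, with the arm at azimuth 108° and needing to be at 180°. I'll approach the post from above, with the pads closing tangentially.

{"fn": "drive_tool", "kwargs": {"rows": [[[0,0,-0.04],0],[[0,0,-0.04],0],[[-0.0104,0.0401,-0.001],0],[[-0.0104,0.0401,-0.001],0],[[-0.0104,0.0401,-0.001],0],[[-0.0104,0.0401,-0.001],0],[[-0.0104,0.0401,-0.001],0],[[-0.0104,0.0401,-0.001],0],[[-0.0104,0.0401,-0.001],0],[[-0.0104,0.0401,-0.001],0]]}}

```text
t: 57.45
tool_pos: [0.547, 0.0479, 0.4562]
tool_rot: [0.137, -3.127, 0.032]
contact_force: [-0.3, -0.4, -0.2]
opening: 0.051
grip_force: 0.0
```

{"fn": "drive_tool", "kwargs": {"rows": [[[-0.0104,0.0401,-0.001],0],[[-0.0104,0.0401,-0.001],0],[[-0.0104,0.0401,-0.001],0],[[-0.0104,0.0401,-0.001],0],[[-0.0104,0.0401,-0.001],0],[[-0.0104,0.0401,-0.001],0],[[0,0,0],0.149],[[0,0,0],0.149],[[0,0,0],0.149],[[0,0,0],0.149]]}}

```text
t: 58.45
tool_pos: [0.5882, 0.2915, 0.4563]
tool_rot: [-0.797, -3.033, 0.038]
contact_force: [-0.3, -0.1, -0.5]
opening: 0.0512
grip_force: 0.0
```

{"fn": "drive_tool", "kwargs": {"rows": [[[0,0,0],0.149],[[0,0,0],0.149],[[0,0,0],0.149],[[0,0,0],0.149],[[0,0,0],0.149],[[0,0,0],0]]}}

```text
t: 59.05
tool_pos: [0.5882, 0.2913, 0.4566]
tool_rot: [1.839, 2.541, -0.038]
contact_force: [-0.4, 0.1, 0.5]
opening: 0.051
grip_force: 0.0
```

```bash
python3 - <<'E'
from h import *
st(); goto(.588,.289,.363,18)
w=get('wrist','w8.png'); h,S,V=cv2.split(cv2.cvtColor(w['image'],cv2.COLOR_BGR2HSV))
m=(((h<8)|(h>170))&(S>120)&(V>80)).astype(np.uint8)
N,l,a,c=cv2.connectedComponentsWithStats(m)
for i in range(1,N):
    if a[i,4]>80: print(a[i].tolist(),c[i].round(1),onz(w,*c[i],.31).round(4))
print('expect tip',proj(w,[.589,.2864,.313]),proj(w,[.5874,.2921,.311]))
E
```

```text
59.05 [ 0.352  0.091  1.323 -0.017  1.745  0.031] [0.5882 0.2913 0.4566] [-0.4  0.1  0.5] 0.051 0.0
[[-0.313, 0.95, -0.011], [0.95, 0.312, -0.022], [-0.018, -0.017, -1.0]]
shift tool [-0.0005  0.0006  0.0936] cur psi 18.21 turn rad about tool z 0.0036 pos [0.5882 0.2913 0.4566] zaxis [-0.0105 -0.0222 -0.9997] q [ 0.35  0.09  1.32 -0.02  1.75  0.03] F [-0.4  0.1  0.5]
[101, 0, 194, 164, 18508] [193.6  75.9] [0.5111 0.3588 0.31  ]
[273, 202, 21, 63, 1261] [283.  233.6] [0.5906 0.2827 0.31  ]
expect tip (np.float64(282.36288724338385), np.float64(229.53829791871857)) (np.float64(282.8152779989662), np.float64(219.9157776667641))
```

```bash
python3 - <<'E'
from h import *
w=get('wrist')
col=np.array([.649,.1045]); 
for v,z in((264,.312),(256,.316),(205,.283)):
    p=onz(w,283,v,z); r=p[:2]-col; print(v,p.round(4),np.linalg.norm(r).round(4),np.degrees(np.arctan2(r[1],r[0])).round(1))
for th in(.5,.6,.7,.8):
    c,s_=np.cos(th),np.sin(th)
    u=np.array([-.312,.95])
    for s in(.004,.044):
        out=.11+.132*c-s*s_; zz=.205+.132*s_+s*c; P=np.r_[col+out*u,zz]; print(th,s,P.round(3),np.round(proj(w,P),1))
E
```

```text
264 [0.5975 0.2625 0.312 ] 0.1662 108.0
256 [0.5951 0.2699 0.316 ] 0.174 108.0
205 [0.5869 0.2936 0.283 ] 0.199 108.2
0.5 0.004 [0.579 0.317 0.272] [283.4 168.1]
0.5 0.044 [0.585 0.299 0.307] [282.8 207.2]
0.6 0.004 [0.581 0.31  0.283] [283.2 181.1]
0.6 0.044 [0.588 0.289 0.316] [282.5 227.2]
0.7 0.004 [0.584 0.302 0.293] [283.  196.2]
0.7 0.044 [0.592 0.278 0.324] [282.3 248.7]
0.8 0.004 [0.587 0.294 0.302] [282.8 213.3]
0.8 0.044 [0.596 0.266 0.33 ] [282.1 271.1]
```

{"fn": "drive_tool", "kwargs": {"rows": [[[-0.0066,0,0.02],0],[[-0.0066,0,0.02],0],[[0,0,0.02],0],[[0,0,0.012],0],[[0,0,0.008],0],[[0,0,0],0]]}}

```text
t: 59.75
tool_pos: [0.5918, 0.2772, 0.3779]
tool_rot: [1.838, 2.541, -0.036]
contact_force: [0.1, 0.9, -0.5]
opening: 0.0513
grip_force: 0.0
```

{"fn": "drive_tool", "kwargs": {"rows": [[[0,0,0],0],[[0,0,0],0],[[0,0,0],0],[[0,0,0],0],[[0,0,0],0],[[0,0,0],0]], "jaw": 1, "grip_force": 25}}

```text
t: 60.35
tool_pos: [0.5923, 0.2775, 0.3807]
tool_rot: [1.837, 2.539, -0.029]
contact_force: [-0.4, 1.5, 4.9]
opening: 0.0132
grip_force: 24.6
```

```bash
python3 -c "
from h import *
st()"
```

```text
60.35 [ 0.33   0.093  1.444 -0.017  1.616  0.011] [0.5923 0.2775 0.3807] [-0.4  1.5  4.9] 0.0132 24.607447385787964
[[-0.313, 0.95, -0.005], [0.95, 0.312, -0.02], [-0.017, -0.011, -1.0]]
```

{"fn": "drive_tool", "kwargs": {"rows": [[[0.0085,0,0.0057],0],[[0.008,0,0.0062],0],[[0.0075,0,0.0068],0],[[0.007,0,0.0074],0],[[0.0065,0,0.0078],0],[[0,0,0],0]]}}

```text
t: 60.95
tool_pos: [0.5794, 0.3139, 0.3445]
tool_rot: [1.837, 2.542, -0.03]
contact_force: [-1.3, 4.8, 3.5]
opening: 0.0131
grip_force: 26.4
```

{"fn": "drive_tool", "kwargs": {"rows": [[[0.0058,0,0.0084],0],[[0.0052,0,0.0087],0],[[0.0046,0,0.0091],0],[[0.0039,0,0.0094],0],[[0.0031,0,0.0096],0],[[0,0,0],0]]}}

```text
t: 61.55
tool_pos: [0.5717, 0.334, 0.2972]
tool_rot: [1.839, 2.543, -0.033]
contact_force: [-1.2, 6.8, 0.9]
opening: 0.013
grip_force: 27.3
```

```bash
python3 - <<'E'
from mag import *
o=st(); z=Ro.from_rotvec(o['tool_rot']).as_matrix()[:,2]; g=o['tool_pos']+.054*z; print('grasp',g, np.linalg.norm(g[:2]-[.649,.1045]))
E
```

```text
61.55 [ 0.421  0.151  1.519 -0.013  1.488  0.103] [0.5717 0.334  0.2972] [-1.2  6.8  0.9] 0.013 27.334531545639038
[[-0.313, 0.95, -0.01], [0.95, 0.313, -0.019], [-0.015, -0.015, -1.0]]
grasp [0.57119629 0.33292867 0.24319395] 0.2413153040444294
```

{"fn": "drive_tool", "kwargs": {"rows": [[[-0.001,-0.0216,0],-0.09],[[-0.001,-0.0216,0],-0.09],[[-0.001,-0.0216,0],-0.09],[[-0.001,-0.0216,0],-0.09],[[-0.001,-0.0216,0],-0.09],[[-0.001,-0.0216,0],-0.09],[[-0.001,-0.0216,0],-0.09]]}}

```text
t: 62.25
tool_pos: [0.4533, 0.2422, 0.2995]
tool_rot: [0.957, 2.987, -0.041]
contact_force: [11.0, -6.2, -5.3]
opening: 0.0132
grip_force: 27.4
```

{"fn": "drive_tool", "kwargs": {"rows": [[[-0.001,-0.0216,0],-0.09],[[-0.001,-0.0216,0],-0.09],[[-0.001,-0.0216,0],-0.09],[[-0.001,-0.0216,0],-0.09],[[-0.001,-0.0216,0],-0.09],[[-0.001,-0.0216,0],-0.09],[[-0.001,-0.0216,0],-0.09],[[0,0,0],0]]}}

```text
t: 63.05
tool_pos: [0.411, 0.1002, 0.3038]
tool_rot: [-0.006, 3.136, -0.035]
contact_force: [21.6, 0.6, -9.6]
opening: 0.0126
grip_force: 26.2
```

```bash
python3 - <<'E'
from mag import *
o=st(); z=Ro.from_rotvec(o['tool_rot']).as_matrix()[:,2]; g=o['tool_pos']+.054*z; print('grasp',g, np.linalg.norm(g[:2]-[.649,.1045]))
E
```

```text
63.05 [ 0.074 -0.465  2.057 -0.022  1.546 -1.5  ] [0.411  0.1002 0.3038] [21.6  0.6 -9.6] 0.0126 26.2369966506958
[[-1.0, -0.004, 0.006], [-0.004, 1.0, -0.022], [-0.005, -0.022, -1.0]]
grasp [0.41132963 0.09899518 0.2498277 ] 0.23773411033748887
```

{"fn": "drive_tool", "kwargs": {"rows": [[[-0.002,0,0],0],[[-0.002,0,0],0],[[0,0,0],0]]}}

```text
t: 63.35
tool_pos: [0.412, 0.102, 0.3036]
tool_rot: [0.009, -3.134, 0.034]
contact_force: [4.8, -1.5, -2.9]
opening: 0.0128
grip_force: 26.9
```

{"fn": "drive_tool", "kwargs": {"rows": [[[-0.002,0,0],0],[[-0.002,0,0],0],[[0,0,0],0]]}}

```text
t: 63.65
tool_pos: [0.4129, 0.1025, 0.3035]
tool_rot: [0.011, -3.122, 0.034]
contact_force: [-11.9, -0.5, 3.0]
opening: 0.0128
grip_force: 27.5
```

```bash
cat > lens.py <<'E'
from mag import *
def ring(d,n,show=0):
    u,v=map(int,proj(d,[.479,.104,.205])); im=d['image']
    h,S,V=cv2.split(cv2.cvtColor(im,cv2.COLOR_BGR2HSV))
    m=((S<75)&(V>130)).astype(np.uint8); k=np.zeros_like(m); cv2.circle(k,(u,v),50,1,-1); m*=k
    ct=max(cv2.findContours(m,0,2)[0],key=lambda c:cv2.contourArea(cv2.convexHull(c)))
    hull=cv2.convexHull(ct); e=cv2.fitEllipse(hull); print(n,'exp',(u,v),'ring',np.round(e[0],1),np.round(e[1],1),e[2].__round__(1),'hull',cv2.boundingRect(hull)); return e
t,s=get('top','tl.png'),get('scene','sl.png')
e1=ring(t,'top');e2=ring(s,'scene'); print('lens tri',tri(t,e1[0],s,e2[0]),'top@.205',onz(t,*e1[0],.205),'scene@.205',onz(s,*e2[0],.205))
o=st(); z=Ro.from_rotvec(o['tool_rot']).as_matrix()[:,2]; print('grasp',o['tool_pos']+.054*z)
E
python3 lens.py
```

```text
top exp (251, 214) ring [249.2 196. ] [ 6.8 20.3] 81.9 hull (239, 193, 21, 7)
scene exp (286, 174) ring [286.7 175.2] [36.8 45.8] 97.4 hull (264, 157, 46, 37)
lens tri (array([0.5067, 0.0937, 0.2365]), np.float64(0.0421)) top@.205 [0.53012651 0.11031871 0.205     ] scene@.205 [0.47910257 0.10338665 0.205     ]
63.75 [ 0.078 -0.444  2.043 -0.02   1.563 -1.499] [0.4129 0.1026 0.3035] [-12.2  -2.    2.1] 0.0126 27.444618344306946
[[-1.0, -0.007, -0.019], [-0.007, 1.0, -0.022], [0.019, -0.022, -1.0]]
grasp [0.41188195 0.10137743 0.24950959]
```

{"fn": "drive_tool", "kwargs": {"rows": [[[0.003,0,0],0],[[0,0,0],0]]}}

```text
t: 63.95
tool_pos: [0.4123, 0.1026, 0.3042]
tool_rot: [0.011, -3.133, 0.033]
contact_force: [-0.6, -0.5, -3.1]
opening: 0.0131
grip_force: 26.9
```

{"fn": "drive_tool", "kwargs": {"rows": [[[0,0,0],0],[[0,0,0],0],[[0,0,0],0],[[0,0,0],0]], "jaw": 0.4}}

```text
t: 64.35
tool_pos: [0.4129, 0.1026, 0.3054]
tool_rot: [0.011, -3.135, 0.033]
contact_force: [0.0, 0.5, -0.4]
opening: 0.0513
grip_force: 0.0
```

{"fn": "drive_tool", "kwargs": {"rows": [[[0,0,-0.02],0],[[0,0,-0.03],0],[[0,0,-0.04],0],[[0,-0.04,-0.03],0],[[0,-0.05,0],0],[[0,-0.05,0],0],[[0,-0.05,0],0],[[0,-0.05,0],0],[[0,-0.05,0],0],[[0,-0.05,0],0]]}}

```text
t: 65.35
tool_pos: [0.4155, -0.237, 0.4326]
tool_rot: [0.01, -3.135, 0.033]
contact_force: [0.7, 0.4, -1.0]
opening: 0.0513
grip_force: 0.0
```

```bash
cat >> lens.py <<'E'
for n,d in(('t',t),('s',s)):
    h,S,V=cv2.split(cv2.cvtColor(d['image'],cv2.COLOR_BGR2HSV))
    red=(((h<8)|(h>170))&(S>120)&(V>90)).astype(np.uint8)
    N,l,a,c=cv2.connectedComponentsWithStats(red)
    for i in range(1,N):
        if 5<a[i,4]<120: print(n,a[i].tolist(),c[i].round(1),onz(d,*c[i],.235).round(3))
for P in([.345+.062,.1045,.249],[.407,.1045,.209]): print('post level exp',np.round(proj(t,P),1),np.round(proj(s,P),1))
E
python3 lens.py
```

```text
top exp (251, 214) ring [251.7 213. ] [41.6 42.4] 79.5 hull (231, 193, 42, 41)
scene exp (286, 174) ring [286.5 174.9] [37.  46.2] 98.6 hull (264, 157, 46, 37)
lens tri (array([0.4812, 0.1013, 0.2094]), np.float64(0.0026)) top@.205 [0.48305267 0.10249568 0.205     ] scene@.205 [0.47832304 0.104077   0.205     ]
65.45 [-0.669 -0.346  1.762 -0.022  1.719 -2.243] [ 0.4152 -0.2395  0.4314] [-0.1  0.8 -0. ] 0.051 0.0
[[-1.0, 0.0, -0.009], [0.0, 1.0, -0.021], [0.009, -0.021, -1.0]]
grasp [ 0.41470038 -0.24069425  0.37745186]
t [312, 126, 7, 7, 37] [315.2 128.8] [ 0.712 -0.069  0.235]
t [248, 234, 7, 7, 41] [251. 237.] [0.414 0.101 0.235]
t [224, 356, 3, 6, 8] [225.  358.6] [0.11  0.16  0.235]
s [164, 87, 30, 10, 68] [179.8  92.1] [0.06  0.217 0.235]
s [144, 96, 5, 8, 23] [146.   99.3] [-0.001  0.14   0.235]
s [147, 111, 12, 17, 99] [152.9 119.6] [0.078 0.08  0.235]
s [260, 150, 6, 15, 70] [262.1 157.3] [0.41  0.101 0.235]
s [106, 201, 10, 7, 34] [110.1 204.2] [ 0.196 -0.195  0.235]
s [354, 300, 10, 10, 76] [358.4 304.4] [ 0.765 -0.145  0.235]
post level exp [249.1 239. ] [261.5 151.8]
post level exp [250.3 240.8] [262.  163.6]
```

```bash
python3 - <<'E'
from mag import *
t,s=get('top'),get('scene')
print('post mid',tri(t,(251,237),s,(262.1,157.3)))
col=np.array([.649,.1045])
# post/ring predictions vs tilt, arm azimuth 180
for th in(-.1,-.05,0,.05,.1,.15):
    c,sn=np.cos(th),np.sin(th); f=lambda a,b:[col[0]-(.11+a*c-b*sn),.1025,.205+a*sn+b*c]
    k=np.linspace(0,2*np.pi,60); 
    def el(d):
        pts=np.array([proj(d,[col[0]-(.11+(.062+.053*np.cos(q))*c),.1025+.053*np.sin(q),.205+(.062+.053*np.cos(q))*sn]) for q in k],np.float32)
        e=cv2.fitEllipse(pts); x=pts.min(0);y=pts.max(0); return np.round(e[0],1).tolist(),np.round(e[1],1).tolist()
    print(th,'mid',np.round(proj(t,f(.132,.026)),1),np.round(proj(s,f(.132,.024)),1),'ring',el(t),el(s))
# sieve & parts sanity: yellow stripes, copper in dish
import sm
sm.blobs('scene',.012); sm.blobs('top',.012)
E
```

```text
post mid (array([0.4127, 0.0997, 0.2377]), np.float64(0.0027))
-0.1 mid [250.8 241.2] [260.9 161.9] ring ([251.9, 215.6], [38.8, 39.1]) ([285.9, 177.4], [29.3, 42.5])
-0.05 mid [250.6 240.6] [261.1 160. ] ring ([251.8, 215.5], [38.7, 39.2]) ([285.8, 176.5], [30.1, 42.6])
0 mid [250.4 239.9] [261.4 158.3] ring ([251.7, 215.4], [38.5, 39.3]) ([285.8, 175.6], [30.8, 42.7])
0.05 mid [250.2 239. ] [261.7 156.5] ring ([251.6, 215.2], [38.2, 39.4]) ([285.8, 174.8], [31.5, 42.8])
0.1 mid [250. 238.] [262.3 154.8] ring ([251.5, 214.9], [37.8, 39.5]) ([285.8, 173.9], [32.1, 42.9])
0.15 mid [249.8 236.9] [262.9 153.2] ring ([251.4, 214.6], [37.3, 39.6]) ([286.0, 173.1], [32.6, 43.0])
scene
   (np.int32(6), [292.0, 232.5], [0.514, 0.08])
top
   (np.int32(38), [251.3, 237.6], [0.44, 0.118])
```

The lens centre is within a few mm of the dish centre, with tilt about 0.03 rad. I'll move clear and check the sieve's pose before handing in.

{"fn": "drive_tool", "kwargs": {"rows": [[[0.03,-0.04,-0.02],0],[[0.03,-0.04,-0.02],0],[[0.03,-0.04,-0.02],0],[[0.03,-0.04,-0.02],0],[[0.01,-0.04,0],0],[[0,-0.04,0],0],[[0,-0.04,0],0],[[0,0,0],0],[[0,0,0],0]]}}

```text
t: 66.55
tool_pos: [0.2979, -0.5019, 0.5123]
tool_rot: [0.013, -3.134, 0.03]
contact_force: [-0.2, 0.7, 0.8]
opening: 0.0511
grip_force: 0.0
```

```bash
python3 - <<'E'
from mag import *
st(); t,s=get('top','tf.png'),get('scene','sf.png'); e={}
for n,d in(('t',t),('s',s)):
    h,S,V=cv2.split(cv2.cvtColor(d['image'],cv2.COLOR_BGR2HSV)); m=((h>5)&(h<22)&(S>130)&(V>130)).astype(np.uint8)
    N,l,a,c=cv2.connectedComponentsWithStats(m)
    for i in range(1,N):
        p=onz(d,*c[i],.1)
        if a[i,4]>25 and p[1]<-.05:
            b=cv2.boxPoints(cv2.minAreaRect(cv2.findContours((l==i).astype(np.uint8),0,2)[0][0])); print(n,a[i].tolist(),c[i].round(1),p.round(3),[onz(d,*q,.112)[:2].round(3).tolist() for q in b]); e.setdefault(n,c[i])
    m=((h>22)&(h<34)&(S>130)&(V>120)).astype(np.uint8); N,l,a,c=cv2.connectedComponentsWithStats(m)
    for i in range(1,N):
        if a[i,4]>6: print(n,'yellow',a[i].tolist(),onz(d,*c[i],.034).round(3))
if len(e)==2: print('bar mid',tri(t,e['t'],s,e['s']))
E
python3 sm.py | tail -8
```

```text
66.55 [-1.158 -0.091  1.414 -0.015  1.803 -2.74 ] [ 0.2979 -0.5019  0.5123] [-0.2  0.7  0.8] 0.0511 0.0
[[-1.0, -0.008, -0.007], [-0.008, 1.0, -0.019], [0.007, -0.019, -1.0]]
t [385, 197, 9, 46, 141] [389.3 218.9] [ 0.486 -0.293  0.1  ] [[0.548, -0.277], [0.55, -0.289], [0.418, -0.303], [0.417, -0.292]]
t yellow [156, 216, 4, 15, 38] [0.48  0.407 0.034]
t yellow [162, 236, 16, 5, 32] [0.435 0.368 0.034]
s [171, 313, 57, 29, 314] [198.5 327.5] [ 0.485 -0.292  0.1  ] [[0.423, -0.308], [0.42, -0.295], [0.556, -0.281], [0.559, -0.293]]
s yellow [308, 153, 9, 8, 20] [0.434 0.363 0.034]
s yellow [325, 152, 14, 6, 29] [0.485 0.406 0.034]
bar mid (array([ 0.4861, -0.2921,  0.1016]), np.float64(0.0001))
wrist
scene
   (np.int32(6), [292.2, 232.2], [0.514, 0.081])
top
   (np.int32(37), [251.2, 237.5], [0.44, 0.118])
```

```bash
python3 -c "
from station import ctrl
print(ctrl.finish_job())"
```

```text
the job is handed in; nothing more can be done
None
```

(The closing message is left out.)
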